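Top up the part-filled tray from the drop-bottom bin

ROBOT

A 6-joint arm with a two-finger parallel gripper is mounted at the origin on the work surface. World frame = base frame: x ahead of the robot, y to its left, z up, the work surface at z = 0. Lengths are in m, angles in rad, forces in N, time in s.
With the tool pointing down it reaches from about 0.375 to 0.9 m from the base axis. Payload 3.1 kg.
Tool frame: the origin (TCP) lies on the front face of the gripper's body, between the roots of the fingers; the fingertips stand 73 mm ahead of it and the grasp point (between the pads) lies 54 mm ahead of it (manip.finger_overhang is the distance from the TCP to the fingertips, in m); z points along the fingers, y is the direction in which the jaws open and shut (so a half turn about z gives the same grasp; the last joint's range is limited). The gripper opens to 85 mm and grips with 20 to 120 N. Pads are 22 mm wide; open, the fingers measure 114 mm over their backs; the gripper's body (76 mm by 85 mm) begins 54 mm behind the grasp point. The pads swing forward as they close: fully open they stand 13 mm farther back than shut.
Start: joints at [0.941, 0.527, 1.433, -0, 1.181, -0.178], TCP at [0.273, 0.562, 0.304] pointing down, gripper open.
Joint ranges: [-3.08, 3.08], [-0.75, 2.2], [0.22, 2.44], [-1.43, 4.57], [0, 2.65], [-2.85, 2.85]. Speed limits (rad/s): [2.79, 2.79, 3.14, 3.14, 3.14, 3.14].

INTERFACE

Orientations are given as a unit quaternion [x, y, z, w].
In Python, from station import manip gives the robot as it stands.
- The arm moves only by the tool apply_moves, never from a script. Its argument "increments" is a list that holds one entry, the list of rows, each a list of 4 numbers: the shift along the tool's x, y, z in m, then the turn about the tool's z in degrees. In form: [[[dx, dy, dz, spin], ...]]. A call has 1 to 5 rows; each row shifts and turns the pose as measured when the row begins, along the tool's axes as they then stand; what a row does not reach is not made up. A row lasts 1/10 s, in which the tool goes at most 50 mm and 8.59 degrees, less where a joint would pass 70% of its speed; a pose out of reach is approached as far as the arm can. A call with a gripper value outside its range is refused whole. "fingers" is the opening, from 0 (shut) to 1 (fully open), set as the call begins (left out, the last holds). The fingers move at their own pace and stop on an object; "newtons" is the grip in N (left out, the last holds). Time passes only in rows, so rows that do not move let the fingers close. It gives the time, the measured TCP pose, the force and the opening at its end, in the units of the state.
- manip.sense(): the state, without advancing time (a new reading comes with each control period).
- manip.snapshot(name): name is "scene" or "side" or "wrist"; returns (picture, depth): 480x640x3 uint8, red, green, blue; 480x640 float32, m along the optical axis (not along the pixel's ray), 0 where there is no reading.
- manip.camera_model(name): a dict with "mtx" (3x3 intrinsics, pixels), "R" (3x3) and "t" (3): a world point X has camera coordinates R X + t; the wrist camera has in their place "mount" (4x4, takes a point from camera to tool coordinates, whose origin is the TCP and whose axes are the flange's). Camera axes: x right, y down, z forward; pixel columns grow to the right and rows downward; lengths in m; the calibration is good to about 2 mm. A picture is of the moment at which its call begins: read the wrist's pose just before it. camera_model takes no time and is no camera call.
- manip.sign_off(): hands the job in, once; it reports no verdict.
The state is a dict: "t": time; "q": joint angles; "qd": joint speeds; "tau": joint torques, N m; "tcp_pos": TCP position; "tool_rot": TCP orientation; "force": force on the tool from outside, world axes, zero at the start; "ft_torque": the same for the moment, N m; "finger_gap": opening from 0.0 (shut) to 1.0 (fully open).
Only numpy, scipy, OpenCV 4.12 (cv2) and the standard library are available. Lean on these libraries where they do the work, as an engineer would, in place of code of your own. Each camera call takes 0.05 s, during which the arm holds its last target.

TASK

Top up the part-filled tray with the box-side blanks left in the drop-bottom bin: put the mallet aside on the open bench, well clear of the bin, so that the tray does not knock it, slide the tray with its two blanks centred under the bin, and only then push the latch handle over sideways so that the bin's floor drops and all five blanks lie in the tray, which stays under the bin. Leave the carcass, the walnut panel, the try square and the vise undisturbed.

Things in the scene. Friction and masses are not known exactly. Their poses are not given: they have to be found in the camera images.
- bin: Open-topped pale wood bin on a four-legged stand, fixed; origin on the bench under its centre. Inside 110 (x) by 100 (y) by 65 mm deep, outside 126 by 116 mm; rim 270 mm above the bench. The lower half of its two end boards (y = +-54 mm) runs out to x = +-113 mm, up to 245 mm high. Three blanks lie in it. Latch on the -x face, floor hinge along the lower +x edge.
- bay (a point): Point on the bench under the bin's centre, axes as the bin's. The tray bay runs along y, open at both y ends. Four legs (16 mm square, x = +-105, y = +-50 mm) and two foot runners lying on the bench along y (x = +-105 mm, 130 mm long, 16 mm wide and high) leave 194 mm clear in x. The closed floor's underside is 197 mm above the bench.
- floor (a joint): The bin's hinged floor (rad): 0 closed, 1.3 hanging open. It drops by its own weight when the latch lets go: its -x edge swings down and then hangs with its steel tongue about 50 mm above the bench, and the blanks slide off it.
- latch (a joint): Angle (rad) of the steel latch lever, pivoted on the bin's -x face at x = -97 mm, height 232 mm, about the bin's x. 0: upright, its foot under the floor's tongue; positive: handle leans to the bin's +y. It lets go when pushed over either way past about 0.4 (stops at 0.7) and stays where it is left; a push of about 2 N moves it.
- latch_knob (a point): Centre of the turned rosewood knob, 25 mm across, atop the latch lever: 85 mm above the pivot, 317 mm above the bench when upright, 38 mm out from the bin's -x face; it stands 47 mm above the rim. The handle below it is 17 to 20 mm thick down to 267 mm.
- tray_center (a point): Centre of the loose part-filled wooden tray, 25 mm above the bench, half-way up its side walls. Outside 170 (x) by 240 (y) by 50 mm, walls and floor 8 mm; amid each end wall (y = +-116 mm) a raised grip tab 80 mm wide, 8 mm thick, top 72 mm above the bench. About 0.5 kg; slides on the bench. Its two blanks start at least 45 mm from the end walls.
- blank1_c (a point): Centre of a pale dogwood box-side blank 34 (x) by 86 (y) by 12 mm, about 30 g; starts in the bin.
- blank2_c (a point): Centre of a pale dogwood box-side blank 34 (x) by 86 (y) by 12 mm, about 30 g; starts in the bin.
- blank3_c (a point): Centre of a pale dogwood box-side blank 34 (x) by 86 (y) by 12 mm, about 30 g; starts in the bin.
- blank4_c (a point): Centre of a pale dogwood box-side blank 34 (x) by 86 (y) by 12 mm, about 30 g; starts in the tray.
- blank5_c (a point): Centre of a pale dogwood box-side blank 34 (x) by 86 (y) by 12 mm, about 30 g; starts in the tray.
- mallet_head (a point): Centre of the boxwood mallet's round head: a cylinder 56 mm across, 85 mm long along y, lying on its side. The handle, 21 mm thick, runs along -x to 160 mm, sloping down from 28 mm to 10 mm above the bench; a 42 mm stub shows at +x. About 0.34 kg, balanced some 10 mm from the centre towards the handle. Starts between tray and bin.
- vise: Cast-iron small vise, fixed to the bench; origin on the bench under its centre. 130 (x) by 80 (y) by 100 mm tall; its open sliding jaw and turned handle (110 mm along y) reach to x = -90 mm. Bystander.
- carcass: Half-finished dogwood box carcass, open on top, 100 (x) by 130 (y) by 60 mm; origin under its centre. Bystander.
- panel: Dark walnut side panel lying flat, 80 (x) by 140 (y) by 10 mm; origin under its centre. Bystander.
- square: Try square lying flat: rosewood stock 22 (x) by 105 (y) by 18 mm centred at x = -45 mm, steel blade 30 mm wide from it to x = +84 mm at y = +37 mm; origin on the bench. Bystander.

How it is judged:
On the way, in this order (a step that is already met when the one before it is completed fails the run):
1. the tray stands centred under the bin (within 40 mm, square to within 0.2 rad), its two blanks in it, the floor still latched (horizontal distance between tray_center and bin below 0.04 m and angle between the y axis of tray_center and the y axis of bin, either way round below 0.2 rad and x of blank4_c in the frame of tray_center between -0.079 and 0.079 m and y of blank4_c in the frame of tray_center between -0.113 and 0.113 m and z of blank4_c in the frame of tray_center between -0.021 and 0.05 m and x of blank5_c in the frame of tray_center between -0.079 and 0.079 m and y of blank5_c in the frame of tray_center between -0.113 and 0.113 m and z of blank5_c in the frame of tray_center between -0.021 and 0.05 m and value of joint floor below 0.06 rad), for 0.2 s.
2. the latch is pushed over and the floor swings open (value of joint floor above 1 rad), for 0.1 s.
At the end, for the whole second after the job is handed in: All five blanks lie in the tray at rest; the tray stands flat and still under the bin, its centre within 40 mm of the bin's and square to it within 0.2 rad; the floor hangs open (over 1.0 rad); the mallet lies still on the bench, its head more than 170 mm from the bin's centre (horizontal distance between tray_center and bin below 0.04 m and angle between the y axis of tray_center and the y axis of bin, either way round below 0.2 rad and x of blank1_c in the frame of tray_center between -0.079 and 0.079 m and y of blank1_c in the frame of tray_center between -0.113 and 0.113 m and z of blank1_c in the frame of tray_center between -0.021 and 0.05 m and x of blank2_c in the frame of tray_center between -0.079 and 0.079 m and y of blank2_c in the frame of tray_center between -0.113 and 0.113 m and z of blank2_c in the frame of tray_center between -0.021 and 0.05 m and x of blank3_c in the frame of tray_center between -0.079 and 0.079 m and y of blank3_c in the frame of tray_center between -0.113 and 0.113 m and z of blank3_c in the frame of tray_center between -0.021 and 0.05 m and x of blank4_c in the frame of tray_center between -0.079 and 0.079 m and y of blank4_c in the frame of tray_center between -0.113 and 0.113 m and z of blank4_c in the frame of tray_center between -0.021 and 0.05 m and x of blank5_c in the frame of tray_center between -0.079 and 0.079 m and y of blank5_c in the frame of tray_center between -0.113 and 0.113 m and z of blank5_c in the frame of tray_center between -0.021 and 0.05 m and linear speed of each of blank1, blank2, blank3, blank4, blank5, tray, mallet below 0.02 m/s and angle between tray's own z axis and vertical below 0.05 rad and height (world z) of mallet_head between 0.015 and 0.05 m and horizontal distance between mallet_head and bin above 0.17 m and value of joint floor above 1 rad); the robot touches nothing.
It fails at once if the tray knocks the mallet (contact force between tray and mallet above 1 N).
It fails at once if the carcass is pushed more than 20 mm (distance of carcass from where it was at the start of the episode above 0.02 m).
It fails at once if the panel is pushed more than 20 mm (distance of panel from where it was at the start of the episode above 0.02 m).
It fails at once if the square is pushed more than 20 mm (distance of square from where it was at the start of the episode above 0.02 m).
It fails at once if the vise is struck (contact force between any of the arm, the fingers, mallet, tray and vise above 5 N).
It also fails if it takes over 72 s, if anything falls off the work surface, if the arm or the gripper's body presses on something with over 40 N, if the wrist force passes 120 N, or if a joint passes its speed limit or range.

## Working session

There is one attempt and no reset: what is moved stays moved. The work goes in short steps, Python scripts to look and compute and a tool call to move; the robot and the scene stay as the last step left them, time stands still between calls to the robot, and variables do not carry over. Pictures are saved under pics/ and viewed, and the job is handed in when it is done.

Besides the shell and the picture viewer there is one more tool, called after ">>>" as name(argument=value, ...) on one line, values as JSON. apply_moves: Moves the arm, as the interface text tells. Its arguments: {"type":"object","properties":{"increments":{"type":"array","items":{"type":"array","items":{"type":"array","items":{"type":"number"}}}},"fingers":{"type":"number"},"newtons":{"type":"number"}},"required":["increments"]}

```bash
mkdir -p pics; ls; python3 - <<'E'
from station import manip
import cv2,numpy as np
print(manip.sense())
for n in ("scene","side"):
    p,d=manip.snapshot(n); cv2.imwrite(f"pics/{n}0.png",p[:,:,::-1]); np.savez(f"{n}0.npz",p=p,d=d)
    print(manip.camera_model(n))
print(manip.camera_model("wrist"))
E
```

```text
pics
{'t': 0.0, 'q': array([ 9.40532371e-01,  5.28474407e-01,  1.43389010e+00, -3.00008986e-05,
        1.18138845e+00, -1.78527538e-01]), 'qd': array([-0.00015661,  0.00028614,  0.00034084,  0.0001193 ,  0.00261774,
       -0.00109997]), 'tau': array([ 8.85192958e-05, -4.42354774e+01, -1.78020144e+01, -2.82708716e-04,
        8.45799863e-03,  8.53621430e-06]), 'tcp_pos': array([0.27249358, 0.56185492, 0.30293226]), 'tool_rot': array([ 2.23946907e-01,  9.74600747e-01, -9.98483153e-04, -4.12246935e-04]), 'force': array([-0.03999472, -0.08909702, -0.28361583]), 'ft_torque': array([ 0.00425219,  0.0266873 , -0.03013726]), 'finger_gap': 1.00158016836368}
{'mtx': array([[525.13629324,   0.        , 327.26980192],
       [  0.        , 525.13629324, 236.30273665],
       [  0.        ,   0.        ,   1.        ]]), 'R': array([[ 0.45862586,  0.88862532, -0.00271388],
       [ 0.64613102, -0.33556635, -0.68549977],
       [-0.61006314,  0.3126344 , -0.72806779]]), 't': array([-0.34402025, -0.14371549,  1.94362486])}
{'mtx': array([[481.94795261,   0.        , 324.74047876],
       [  0.        , 481.94795261, 231.65879682],
       [  0.        ,   0.        ,   1.        ]]), 'R': array([[ 0.98643205, -0.16355122,  0.01424088],
       [-0.11413324, -0.74554829, -0.65660593],
       [ 0.11800597,  0.64607178, -0.75409936]]), 't': array([-0.49922369,  0.25318958,  1.16836705])}
{'mtx': array([[394.83721172,   0.        , 325.70806009],
       [  0.        , 394.83721172, 237.44935839],
       [  0.        ,   0.        ,   1.        ]]), 'mount': array([[ 1.47575763e-03, -9.56191305e-01, -2.92738808e-01,
         7.25581180e-02],
       [ 9.99998911e-01,  1.41965832e-03,  4.04084040e-04,
        -1.08861594e-03],
       [ 2.92074397e-05, -2.92739086e-01,  9.56192359e-01,
        -6.99926709e-02],
       [ 0.00000000e+00,  0.00000000e+00,  0.00000000e+00,
         1.00000000e+00]])}
```

View pics/scene0.png

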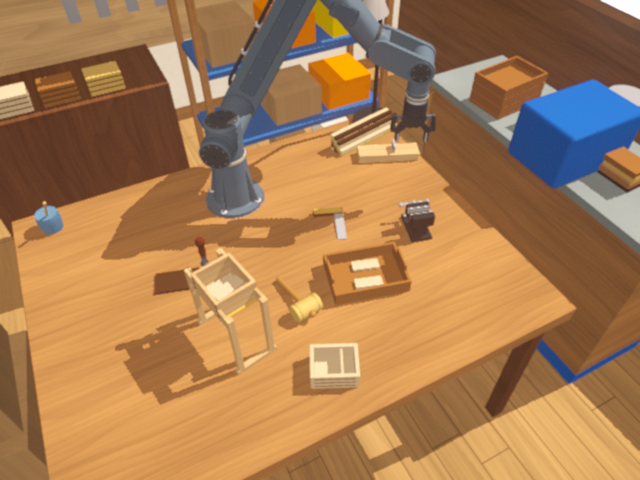

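View pics/side0.png

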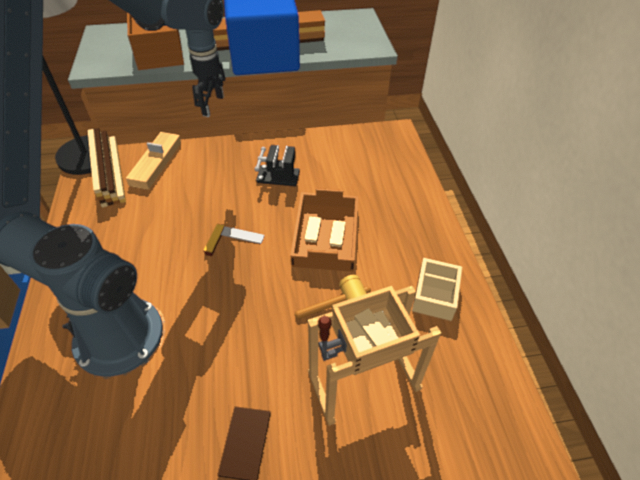

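The scene view shows the bin at about (230,300), the mallet at (300,300), the tray at (367,272), the carcass at (335,365), the square at (335,220) and the vise at (417,218). I'll build a top-down map next.

```bash
cat > h.py <<'E'
import numpy as np,cv2
from station import manip
def cloud(n,d,T=None):
    c=manip.camera_model(n);K=c['mtx'];v,u=np.mgrid[:480,:640]
    P=np.stack([(u-K[0,2])/K[0,0]*d,(v-K[1,2])/K[1,1]*d,d],-1)
    if n=='wrist':
        M=c['mount'];P=P@M[:3,:3].T+M[:3,3]
        return P@T[:3,:3].T+T[:3,3]
    return (P-c['t'])@c['R']
def topo(clouds,x0,x1,y0,y1,res=0.002,zmax=0.5):
    # image: up = +x, left=+y
    H=int((x1-x0)/res);W=int((y1-y0)/res)
    im=np.zeros((H,W,3),np.uint8);zb=np.full((H,W),-1.)
    for P,p,d in clouds:
        m=(d>0)&(P[...,2]<zmax)&(P[...,2]>-.02)
        Q=P[m];c=p[m]
        o=np.argsort(Q[:,2]);Q=Q[o];c=c[o]
        i=((x1-Q[:,0])/res).astype(int);j=((y1-Q[:,1])/res).astype(int)
        k=(i>=0)&(i<H)&(j>=0)&(j<W)
        i,j,Q,c=i[k],j[k],Q[k],c[k]
        b=Q[:,2]>zb[i,j];im[i[b],j[b]]=c[b];zb[i[b],j[b]]=Q[b,2]
    return im,zb
E
python3 - <<'E'
from h import *
cl=[]
for n in("scene","side"):
    z=np.load(n+"0.npz");cl.append((cloud(n,z['d']),z['p'],z['d']))
im,zb=topo(cl,0,1.1,-.6,.7,.002,.35)
im=im[:,:,::-1].copy()
for k in range(0,11):
    cv2.line(im,(0,int((1.1-k*.1)/.002)),(650,int((1.1-k*.1)/.002)),(255,0,0) if k==5 else (90,90,90),1)
for k in range(-6,8):
    cv2.line(im,(int((.7-k*.1)/.002),0),(int((.7-k*.1)/.002),550),(255,0,0) if k==0 else (90,90,90),1)
cv2.imwrite("pics/top0.png",im)
zi=np.clip((zb+.02)/.35*255,0,255).astype(np.uint8)
cv2.imwrite("pics/topz0.png",cv2.applyColorMap(zi,cv2.COLORMAP_JET))
E
```

```text
(no output)
```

View pics/top0.png

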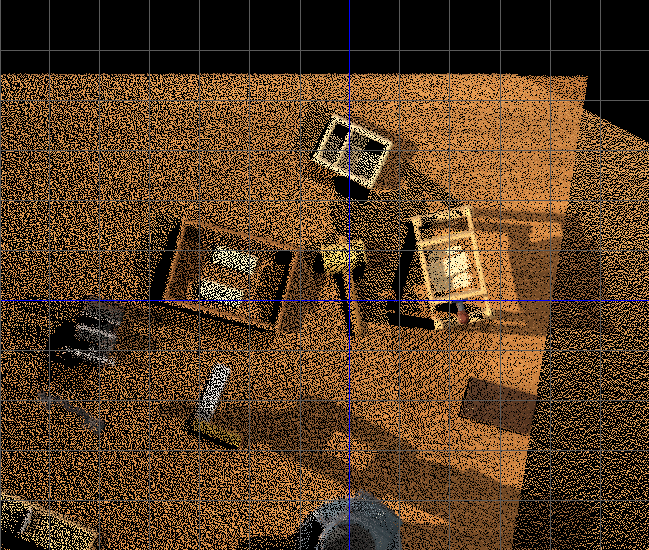

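View pics/topz0.png

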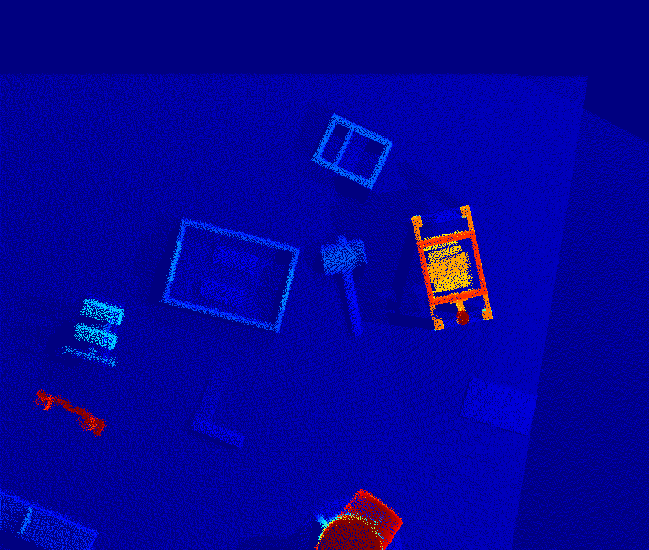

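```bash
cat >> h.py <<'E'
from scipy.optimize import least_squares
def load(t,names=("scene","side")):
    out=[]
    for n in names:
        z=np.load(n+t+".npz");out.append((cloud(n,z['d']),z['p'],z['d']))
    return out
def shoot(t,names=("scene","side")):
    for n in names:
        p,d=manip.snapshot(n);cv2.imwrite(f"pics/{n}{t}.png",p[:,:,::-1]);np.savez(f"{n}{t}.npz",p=p,d=d)
def pts(cl,x0,x1,y0,y1,z0,z1):
    o=[]
    for P,p,d in cl:
        m=(d>0)&(P[...,0]>x0)&(P[...,0]<x1)&(P[...,1]>y0)&(P[...,1]<y1)&(P[...,2]>z0)&(P[...,2]<z1)
        o.append(P[m])
    return o
def fitrect(Q,hx,hy,g):
    def f(s):
        c,n=np.cos(s[2]),np.sin(s[2]);L=(Q[:,:2]-s[:2])@np.array([[c,-n],[n,c]])
        a=np.abs(L)-[hx,hy]
        return np.where((a<0).all(1),np.max(a,1),np.hypot(*np.maximum(a,0).T))
    r=least_squares(f,g,loss='soft_l1',f_scale=.003)
    return r.x,np.median(abs(f(r.x)))
E
python3 - <<'E'
from h import *
cl=load("0")
for i,Q in enumerate(pts(cl,.45,.75,-.4,-.05,.261,.278)):
    print("bin",i,len(Q),np.median(Q[:,2]),fitrect(Q,.059,.054,[.57,-.2,.2]))
for i,Q in enumerate(pts(cl,.4,.7,.05,.42,.043,.056)):
    print("tray",i,len(Q),np.median(Q[:,2]),fitrect(Q,.081,.116,[.55,.24,-.22]))
for i,Q in enumerate(pts(cl,.4,.7,.05,.42,.06,.078)):
    print("tab",i,len(Q),Q.mean(0),fitrect(Q,.081,.116,[.55,.24,-.22])if len(Q) else 0)
for i,Q in enumerate(pts(cl,.4,.66,-.1,.07,.006,.08)):
    # handle vs head: color all
    hd=Q[Q[:,2]>.04];ha=Q[(Q[:,2]<.036)]
    print("mallet head",i,len(hd),hd.mean(0),hd.min(0),hd.max(0))
    for x in np.arange(.42,.66,.02):
        s=Q[(Q[:,0]>x)&(Q[:,0]<x+.02)]
        if len(s):print("  ",round(x,2),len(s),s[:,1].min().round(3),s[:,1].max().round(3),s[:,2].max().round(3))
for i,Q in enumerate(pts(cl,.4,.6,-.35,-.1,.285,.35)):
    print("knob",i,len(Q),Q.mean(0),Q.min(0),Q.max(0))
E
```

```text
bin 0 684 0.2680486821088903 (array([ 0.5660846 , -0.20415941,  0.20715636]), np.float64(0.002567143172087248))
bin 1 1389 0.2699556456487717 (array([ 0.56140198, -0.20585458,  0.20674875]), np.float64(0.00230219578125343))
tray 0 647 0.04862894058995932 (array([ 0.5511337 ,  0.23756881, -0.25155911]), np.float64(0.0026872227768368756))
tray 1 787 0.05051301390327544 (array([ 0.54697129,  0.2374276 , -0.25224426]), np.float64(0.001947657547435394))
tab 0 139 [0.55462831 0.24219487 0.0691223 ] (array([ 0.56665948,  0.23499357, -0.25663941]), np.float64(0.002325715297143871))
tab 1 288 [0.54562486 0.23058797 0.06910977] (array([ 0.5888668 ,  0.22684665, -0.25030082]), np.float64(0.0016348263157628523))
mallet head 0 406 [0.59294602 0.01111563 0.05036994] [ 0.56038556 -0.03383942  0.04010882] [0.63174953 0.05826611 0.06155669]
   0.42 16 -0.081 0.052 0.021
   0.44 30 -0.062 0.017 0.027
   0.46 36 -0.049 0.0 0.032
   0.48 36 -0.015 0.029 0.03
   0.5 35 -0.04 0.047 0.035
   0.52 45 -0.026 0.037 0.035
   0.54 32 -0.084 0.013 0.04
   0.56 94 -0.034 0.057 0.06
   0.58 206 -0.072 0.058 0.06
   0.6 272 -0.068 0.058 0.062
   0.62 32 -0.048 0.029 0.042
   0.64 3 -0.072 0.065 0.008
mallet head 1 440 [0.58026405 0.02068153 0.05190044] [ 0.54996627 -0.01247992  0.04003177] [0.62286468 0.0550338  0.06231329]
   0.42 47 -0.056 0.062 0.026
   0.44 70 -0.024 0.062 0.027
   0.46 70 -0.021 0.002 0.031
   0.48 70 -0.017 0.005 0.032
   0.5 69 -0.065 0.009 0.034
   0.52 58 -0.009 0.037 0.036
   0.54 120 -0.005 0.05 0.053
   0.56 198 -0.012 0.052 0.062
   0.58 152 -0.012 0.055 0.06
   0.6 62 -0.006 0.052 0.054
   0.62 12 0.009 0.061 0.043
knob 0 131 [ 0.4706724  -0.22475012  0.312764  ] [ 0.45456305 -0.23620816  0.28500056] [ 0.47822287 -0.21231233  0.334011  ]
knob 1 241 [ 0.46217243 -0.22947432  0.3176529 ] [ 0.45068178 -0.23678269  0.28507979] [ 0.47520999 -0.21719712  0.33403501]
```

```bash
cat > plan.py <<'E'
import sys,numpy as np
from station import manip
def pose():
    s=manip.sense();x,y,z,w=s['tool_rot']
    from scipy.spatial.transform import Rotation as R
    M=R.from_quat(s['tool_rot']).as_matrix()
    return s,M
def plan(tx,ty,tz,ang,step=.045,n=5,deg=8):
    s,M=pose();p=s['tcp_pos'].copy();a=np.degrees(np.arctan2(M[1,1],M[0,1]))
    print("t %.2f at"%s['t'],p.round(4),"yang %.2f tilt %.4f F"%(a,np.hypot(*M[:2,2])),s['force'].round(1),"gap %.3f"%s['finger_gap'],"q6 %.2f"%s['q'][5])
    T=np.array([tx,ty,tz]);rows=[]
    D=T-p;dA=(ang-a+180)%360-180
    k=max(int(np.ceil(np.linalg.norm(D)/step)),int(np.ceil(abs(dA)/deg)),1)
    print("rows needed",k)
    for i in range(min(k,n)):
        d=D/k;r=np.radians(a);yh=np.array([np.cos(r),np.sin(r)]);xh=np.array([-np.sin(r),np.cos(r)])
        row=[round(float(d[:2]@xh),3),round(float(d[:2]@yh),3),round(float(-d[2]),3),round(float(-dA/k),1)]
        rows.append(row);a-=row[3]
    print([rows])
if __name__=="__main__":
    v=[float(x) for x in sys.argv[1:]]
    plan(*v[:4],**({'step':v[4]} if len(v)>4 else {}))
E
python3 plan.py .52 .0 .30 100
```

```text
t 0.10 at [0.2725 0.5619 0.303 ] yang 64.11 tilt 0.0019 F [ 0.1 -1.   0.3] gap 0.999 q6 -0.18
rows needed 14
[[[-0.033, -0.028, 0.0, -2.6], [-0.032, -0.03, 0.0, -2.6], [-0.031, -0.031, 0.0, -2.6], [-0.029, -0.033, 0.0, -2.6], [-0.028, -0.034, 0.0, -2.6]]]
```

>>> apply_moves(increments=[[[-0.033, -0.028, 0, -2.6], [-0.032, -0.03, 0, -2.6], [-0.031, -0.031, 0, -2.6], [-0.029, -0.033, 0, -2.6], [-0.028, -0.034, 0, -2.6]]])

```text
t: 0.6
tcp_pos: [0.3615, 0.3604, 0.3004]
tool_rot: [0.102, 0.995, -0.0, -0.001]
force: [0.4, -0.3, -0.2]
finger_gap: 1.002
```

```bash
python3 plan.py .52 .0 .30 100
```

```text
t 0.60 at [0.3615 0.3604 0.3004] yang 78.25 tilt 0.0026 F [ 0.4 -0.3 -0.2] gap 1.002 q6 -0.80
rows needed 9
[[[-0.025, -0.036, 0.0, -2.4], [-0.024, -0.037, 0.0, -2.4], [-0.022, -0.038, 0.0, -2.4], [-0.021, -0.039, 0.0, -2.4], [-0.019, -0.039, 0.0, -2.4]]]
```

>>> apply_moves(increments=[[[-0.025, -0.036, 0, -2.4], [-0.024, -0.037, 0, -2.4], [-0.022, -0.038, 0, -2.4], [-0.021, -0.039, 0, -2.4], [-0.019, -0.039, 0, -2.4]]])

```text
t: 1.1
tcp_pos: [0.4508, 0.1509, 0.2993]
tool_rot: [-0.007, 1.0, -0.001, -0.002]
force: [0.8, 0.8, -0.0]
finger_gap: 1.003
```

>>> apply_moves(increments=[[[-0.018, -0.039, 0, -2.4], [-0.017, -0.04, 0, -2.4], [-0.015, -0.041, 0, -2.4], [-0.014, -0.041, 0, -2.4], [0, 0, 0, 0]]])

```text
t: 1.6
tcp_pos: [0.5315, -0.0168, 0.2982]
tool_rot: [-0.092, 0.996, -0.001, -0.002]
force: [-0.6, 0.6, 0.5]
finger_gap: 1.002
```

```bash
cat >> h.py <<'E'
def wristshot(t):
    s=manip.sense();from scipy.spatial.transform import Rotation as R
    T=np.eye(4);T[:3,:3]=R.from_quat(s['tool_rot']).as_matrix();T[:3,3]=s['tcp_pos']
    p,d=manip.snapshot("wrist");cv2.imwrite(f"pics/wrist{t}.png",p[:,:,::-1]);np.savez(f"wrist{t}.npz",p=p,d=d,T=T)
    return cloud("wrist",d,T),p,d
E
python3 plan.py .52 .0 .30 100; python3 - <<'E'
from h import *
P,p,d=wristshot("1")
cl=[(P,p,d)]
im,zb=topo(cl,.35,.75,-.2,.2,.001,.12)
zi=np.clip((zb+.01)/.1*255,0,255).astype(np.uint8)
cv2.imwrite("pics/wt1.png",np.hstack([im[:,:,::-1],cv2.applyColorMap(zi,cv2.COLORMAP_JET)]))
Q=pts(cl,.4,.68,-.09,.1,.008,.08)[0]
hd=Q[Q[:,2]>.045];print("head",hd.mean(0),len(hd))
for x in np.arange(.42,.68,.02):
    s=Q[(Q[:,0]>x)&(Q[:,0]<x+.02)&(Q[:,2]>.012)]
    if len(s):print("  ",round(x,2),len(s),s[:,1].mean().round(3),s[:,1].min().round(3),s[:,1].max().round(3),s[:,2].max().round(3))
E
```

```text
t 1.60 at [ 0.5315 -0.0168  0.2982] yang 100.51 tilt 0.0042 F [-0.6  0.6  0.5] gap 1.002 q6 -1.99
rows needed 1
[[[0.008, 0.019, -0.002, 0.5]]]
head [0.58370966 0.0082072  0.05259507] 4545
   0.42 255 -0.017 -0.027 -0.007 0.022
   0.44 618 -0.015 -0.027 -0.003 0.025
   0.46 598 -0.012 -0.024 0.0 0.028
   0.48 570 -0.008 -0.02 0.003 0.03
   0.5 568 -0.005 -0.017 0.008 0.032
   0.52 536 -0.002 -0.013 0.01 0.034
   0.54 977 0.016 -0.009 0.047 0.048
   0.56 2728 0.006 -0.037 0.05 0.058
   0.58 2039 0.008 -0.035 0.1 0.058
   0.6 846 0.008 -0.032 0.1 0.056
   0.62 78 0.013 0.005 0.023 0.042
```

View pics/wt1.png

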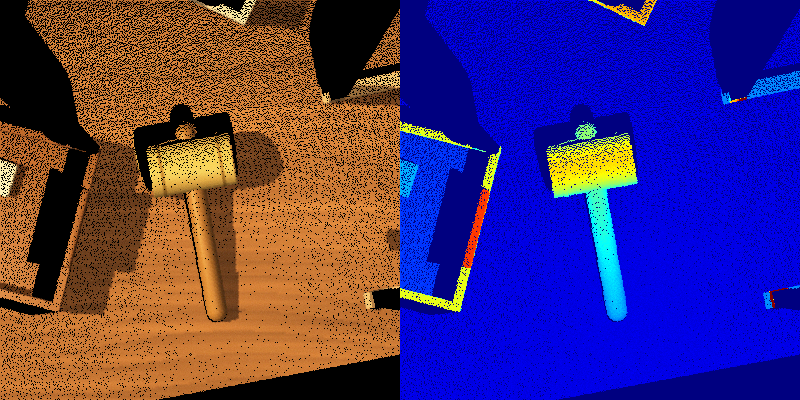

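View pics/wrist1.png

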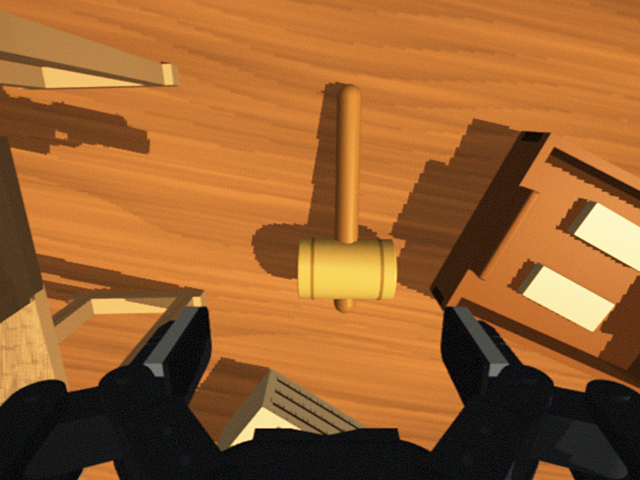

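```bash
python3 plan.py .535 -.001 .082 98.5 .045
```

```text
t 1.65 at [ 0.5296 -0.0146  0.2977] yang 100.53 tilt 0.0068 F [-0.1  0.2 -0.2] gap 0.998 q6 -1.99
rows needed 5
[[[-0.002, 0.002, 0.043, 0.4], [-0.002, 0.002, 0.043, 0.4], [-0.002, 0.003, 0.043, 0.4], [-0.002, 0.003, 0.043, 0.4], [-0.001, 0.003, 0.043, 0.4]]]
```

>>> apply_moves(increments=[[[-0.003, 0.006, 0.035, 1], [-0.003, 0.006, 0.035, 1], [0, 0, 0.035, 0], [0, 0, 0.035, 0], [0, 0, 0, 0]]])

```text
t: 2.15
tcp_pos: [0.5305, 0.0029, 0.1548]
tool_rot: [-0.074, 0.997, 0.001, -0.003]
force: [-0.3, 1.1, -0.6]
finger_gap: 0.998
```

```bash
python3 plan.py .535 -.001 .082 98.5 .03
```

```text
t 2.15 at [0.5305 0.0029 0.1548] yang 98.44 tilt 0.0070 F [-0.3  1.1 -0.6] gap 0.998 q6 -1.92
rows needed 3
[[[-0.001, -0.002, 0.024, -0.0], [-0.001, -0.002, 0.024, -0.0], [-0.001, -0.002, 0.024, -0.0]]]
```

>>> apply_moves(increments=[[[-0.002, -0.002, 0.024, 0], [-0.001, -0.002, 0.024, 0], [-0.001, 0, 0.02, 0], [0, 0, 0, 0]]])

```text
t: 2.55
tcp_pos: [0.535, 0.0035, 0.0896]
tool_rot: [-0.076, 0.997, 0.001, -0.002]
force: [-0.7, 0.1, 0.4]
finger_gap: 0.995
```

```bash
python3 plan.py .535 -.001 .082 98.5 .03
```

```text
t 2.55 at [0.535  0.0035 0.0896] yang 98.67 tilt 0.0044 F [-0.7  0.1  0.4] gap 0.995 q6 -1.93
rows needed 1
[[[0.001, -0.004, 0.008, 0.2]]]
```

>>> apply_moves(increments=[[[0, -0.005, 0.007, 0], [0, 0, 0, 0]]])

```text
t: 2.75
tcp_pos: [0.5368, -0.0008, 0.0851]
tool_rot: [-0.076, 0.997, 0.0, -0.0]
force: [-0.7, -0.3, -0.3]
finger_gap: 1.001
```

>>> apply_moves(increments=[[[0, 0, 0, 0], [0, 0, 0, 0], [0, 0, 0, 0], [0, 0, 0, 0], [0, 0, 0, 0]]], fingers=0.1, newtons=60)

```text
t: 3.25
tcp_pos: [0.5381, -0.0008, 0.0892]
tool_rot: [-0.077, 0.997, -0.0, 0.002]
force: [-0.4, 2.4, 1.0]
finger_gap: 0.217
```

>>> apply_moves(increments=[[[0, 0, 0, 0], [0, 0, 0, 0], [0, 0, 0, 0]]])

```text
t: 3.55
tcp_pos: [0.538, -0.0007, 0.0892]
tool_rot: [-0.077, 0.997, -0.0, 0.002]
force: [-0.3, 1.3, 1.7]
finger_gap: 0.221
```

>>> apply_moves(increments=[[[0, 0, -0.02, 0], [0, 0, -0.03, 0], [0, 0, -0.03, 0], [0, 0, -0.03, 0], [0, 0, 0, 0]]])

```text
t: 4.05
tcp_pos: [0.5343, -0.0009, 0.1974]
tool_rot: [-0.076, 0.997, 0.001, -0.005]
force: [0.5, -0.3, -3.4]
finger_gap: 0.221
```

```bash
python3 plan.py .72 .30 .22 30 ; python3 -c "
from h import *
wristshot('2')"
```

```text
t 4.05 at [ 0.5343 -0.0009  0.1974] yang 98.74 tilt 0.0104 F [ 0.5 -0.3 -3.4] gap 0.221 q6 -1.93
rows needed 9
[[[-0.025, 0.03, -0.003, 7.6], [-0.021, 0.033, -0.003, 7.6], [-0.017, 0.036, -0.003, 7.6], [-0.012, 0.037, -0.003, 7.6], [-0.007, 0.039, -0.003, 7.6]]]
```

View pics/wrist2.png

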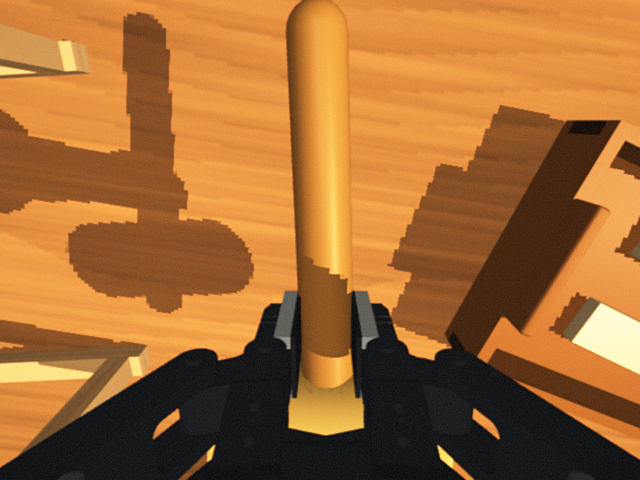

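```bash
python3 plan.py .77 .30 .22 20 
```

```text
t 4.10 at [ 0.533  -0.0006  0.1956] yang 98.73 tilt 0.0147 F [-0.6  0.3 -4.3] gap 0.216 q6 -1.93
rows needed 10
[[[-0.028, 0.026, -0.002, 7.9], [-0.024, 0.03, -0.002, 7.9], [-0.02, 0.033, -0.002, 7.9], [-0.015, 0.035, -0.002, 7.9], [-0.01, 0.037, -0.002, 7.9]]]
```

>>> apply_moves(increments=[[[-0.028, 0.026, -0.004, 7.9], [-0.024, 0.03, -0.004, 7.9], [-0.02, 0.033, -0.004, 7.9], [-0.015, 0.035, -0.004, 7.9], [-0.01, 0.037, -0.004, 7.9]]])

```text
t: 4.6
tcp_pos: [0.6469, 0.1488, 0.1998]
tool_rot: [0.282, 0.959, -0.005, -0.022]
force: [0.9, -0.6, -3.9]
finger_gap: 0.217
```

```bash
python3 plan.py .77 .30 .22 20 
```

```text
t 4.60 at [0.6469 0.1488 0.1998] yang 57.20 tilt 0.0453 F [ 0.9 -0.6 -3.9] gap 0.217 q6 -0.94
rows needed 5
[[[-0.004, 0.039, -0.004, 7.4], [0.001, 0.039, -0.004, 7.4], [0.006, 0.039, -0.004, 7.4], [0.011, 0.038, -0.004, 7.4], [0.015, 0.036, -0.004, 7.4]]]
```

>>> apply_moves(increments=[[[-0.004, 0.039, -0.004, 7.4], [0.001, 0.039, -0.004, 7.4], [0.006, 0.039, -0.004, 7.4], [0.011, 0.038, -0.004, 7.4], [0, 0, 0, 0]]])

```text
t: 5.1
tcp_pos: [0.7459, 0.2791, 0.1902]
tool_rot: [0.527, 0.849, -0.017, -0.03]
force: [-0.1, -0.1, -2.8]
finger_gap: 0.218
```

```bash
python3 plan.py .77 .30 .09 20 
```

```text
t 5.10 at [0.7459 0.2791 0.1902] yang 26.37 tilt 0.0686 F [-0.1 -0.1 -2.8] gap 0.218 q6 -0.25
rows needed 3
[[[0.003, 0.01, 0.033, 2.1], [0.003, 0.01, 0.033, 2.1], [0.003, 0.01, 0.033, 2.1]]]
```

>>> apply_moves(increments=[[[0.002, 0.008, 0.025, 1], [0.002, 0.008, 0.025, 1], [0, 0.004, 0.025, 0], [0, 0, 0, 0]]])

```text
t: 5.5
tcp_pos: [0.7509, 0.291, 0.0958]
tool_rot: [0.541, 0.84, -0.025, -0.037]
force: [-0.6, -0.7, -4.9]
finger_gap: 0.22
```

```bash
python3 plan.py .77 .30 .09 20; python3 -c "
from plan import *
s,M=pose();print(M.round(3))"
python3 -c "
from h import *
shoot('3',('side',))"
```

```text
t 5.50 at [0.7509 0.291  0.0958] yang 24.51 tilt 0.0887 F [-0.6 -0.7 -4.9] gap 0.220 q6 -0.21
rows needed 1
[[[0.0, 0.021, 0.006, 4.5]]]
[[-0.412  0.907 -0.089]
 [ 0.91   0.414 -0.003]
 [ 0.034 -0.082 -0.996]]
```

View pics/side3.png

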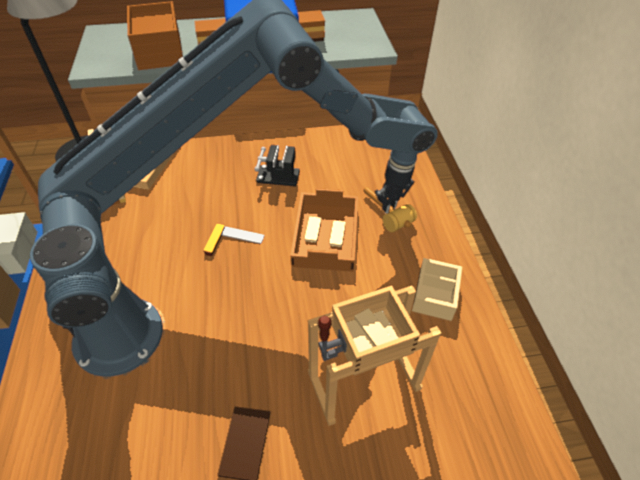

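>>> apply_moves(increments=[[[0, 0.003, 0.006, 0], [0, 0, 0, 0]]])

```text
t: 5.75
tcp_pos: [0.7544, 0.2923, 0.0926]
tool_rot: [0.541, 0.84, -0.024, -0.036]
force: [-0.1, -0.2, -3.4]
finger_gap: 0.217
```

>>> apply_moves(increments=[[[0, 0, 0.004, 0], [0, 0, 0, 0]]])

```text
t: 5.95
tcp_pos: [0.7555, 0.2922, 0.0921]
tool_rot: [0.541, 0.84, -0.022, -0.034]
force: [-0.2, 0.2, -3.8]
finger_gap: 0.225
```

>>> apply_moves(increments=[[[0, 0, 0.006, 0], [0, 0, 0.003, 0], [0, 0, 0, 0]]])

```text
t: 6.25
tcp_pos: [0.7563, 0.2926, 0.0912]
tool_rot: [0.541, 0.84, -0.02, -0.031]
force: [-1.5, -1.0, -1.6]
finger_gap: 0.218
```

>>> apply_moves(increments=[[[0, 0, 0.006, 0], [0, 0, 0.004, 0], [0, 0, 0, 0]]])

```text
t: 6.55
tcp_pos: [0.7568, 0.2928, 0.0909]
tool_rot: [0.541, 0.84, -0.019, -0.03]
force: [-1.6, -1.0, -1.3]
finger_gap: 0.216
```

>>> apply_moves(increments=[[[0, 0, 0, 0], [0, 0, 0, 0], [0, 0, 0, 0], [0, 0, 0, 0]]], fingers=0.75)

```text
t: 6.95
tcp_pos: [0.7585, 0.2924, 0.0905]
tool_rot: [0.541, 0.84, -0.017, -0.028]
force: [0.5, -0.8, 0.1]
finger_gap: 0.753
```

>>> apply_moves(increments=[[[0, 0, -0.03, 0], [0, 0, -0.03, 0], [0, 0, -0.03, 0], [0, 0, -0.03, 0], [0, 0, 0, 0]]])

```text
t: 7.45
tcp_pos: [0.7661, 0.2918, 0.208]
tool_rot: [0.541, 0.84, -0.02, -0.03]
force: [0.7, 0.1, 0.4]
finger_gap: 0.75
```

```bash
python3 plan.py .577 .35 .2 75.6; python3 -c "
from plan import *
s,M=pose();print(M.round(3))"
python3 -c "
from h import *
shoot('4',('side',))
c=wristshot('4')
print(c[0][c[2]>0].shape)
cl=load('4',('side',))+[c]
for Q in pts(cl,.65,.88,.15,.45,.015,.08):
  h=Q[Q[:,2]>.04];print(len(Q),h.mean(0),Q.min(0),Q.max(0))
"
```

```text
t 7.45 at [0.7661 0.2918 0.208 ] yang 24.46 tilt 0.0728 F [0.7 0.1 0.4] gap 0.750 q6 -0.20
rows needed 7
[[[0.019, -0.021, 0.001, -7.3], [0.021, -0.019, 0.001, -7.3], [0.023, -0.016, 0.001, -7.3], [0.025, -0.013, 0.001, -7.3], [0.027, -0.009, 0.001, -7.3]]]
[[-0.412  0.908 -0.073]
 [ 0.911  0.413 -0.001]
 [ 0.029 -0.067 -0.997]]
(306064, 3)
851 [0.76529471 0.24438394 0.05129474] [0.6500158  0.20630678 0.01501474] [0.81807408 0.39202531 0.06388905]
20282 [0.75678661 0.25995796 0.05090777] [0.6500041  0.20844614 0.0150044 ] [0.82014565 0.39208468 0.05803241]
```

View pics/side4.png

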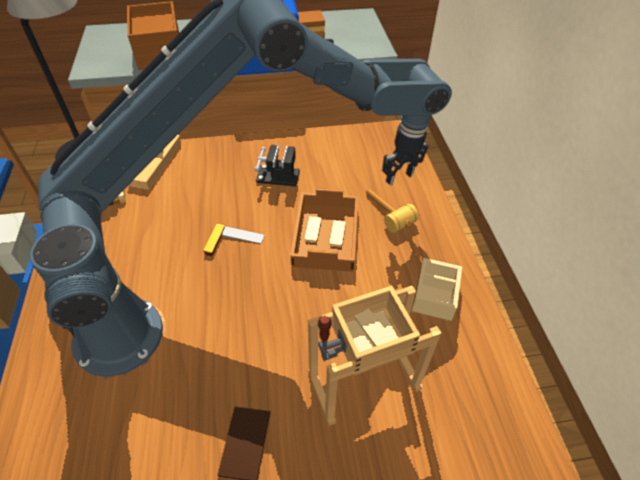

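>>> apply_moves(increments=[[[0.019, -0.021, 0, -7.3], [0.021, -0.019, 0, -7.3], [0.023, -0.016, 0, -7.3], [0.025, -0.013, 0, -7.3], [0.027, -0.009, 0, -7.3]]], fingers=0.6)

```text
t: 8.05
tcp_pos: [0.622, 0.3276, 0.1995]
tool_rot: [0.242, 0.969, -0.016, -0.047]
force: [-0.5, -1.0, -0.2]
finger_gap: 0.597
```

```bash
python3 plan.py .582 .35 .2 75.6 .03; python3 -c "
from plan import *
s,M=pose();print(M.round(3))"
```

```text
t 8.05 at [0.622  0.3276 0.1995] yang 62.12 tilt 0.0998 F [-0.5 -1.  -0.2] gap 0.597 q6 -0.77
rows needed 2
[[[0.023, 0.001, -0.0, -6.7], [0.023, 0.003, -0.0, -6.7]]]
[[-0.879  0.467 -0.099]
 [ 0.47   0.883 -0.009]
 [ 0.084 -0.054 -0.995]]
```

>>> apply_moves(increments=[[[0.012, 0, 0, -3.5], [0.012, 0.001, 0, -3.5], [0.012, 0.001, 0, -3.5], [0.006, 0.001, 0, -3], [0, 0, 0, 0]]])

```text
t: 8.55
tcp_pos: [0.5713, 0.3471, 0.1911]
tool_rot: [0.118, 0.991, -0.016, -0.061]
force: [0.3, -0.2, -0.6]
finger_gap: 0.6
```

```bash
python3 plan.py .582 .35 .2 75.6 .03; python3 - <<'E'
from plan import *
s,M=pose();print(M.round(3))
from h import *
c=wristshot('5')
import cv2
Q=pts([c],.4,.72,.05,.45,.043,.056)[0];print(len(Q),fitrect(Q,.081,.116,[.549,.2375,-.25]))
Q=pts([c],.4,.72,.3,.45,.06,.08)[0];print(len(Q),Q.mean(0),Q.min(0),Q.max(0), np.polyfit(Q[:,0],Q[:,1],1) if len(Q)>10 else 0)
E
```

```text
t 8.55 at [0.5713 0.3471 0.1911] yang 76.53 tilt 0.1268 F [ 0.3 -0.2 -0.6] gap 0.600 q6 -0.98
rows needed 1
[[[-0.01, 0.005, -0.009, 0.9]]]
[[-0.964  0.233 -0.126]
 [ 0.237  0.971 -0.018]
 [ 0.118 -0.047 -0.992]]
9928 (array([ 0.54991561,  0.23702782, -0.2491242 ]), np.float64(0.0022646855897053286))
2223 [0.57656429 0.34972424 0.07160476] [0.53947044 0.33638926 0.06042486] [0.61766168 0.36218778 0.07440953] [-0.25040504  0.49409885]
```

View pics/wrist5.png

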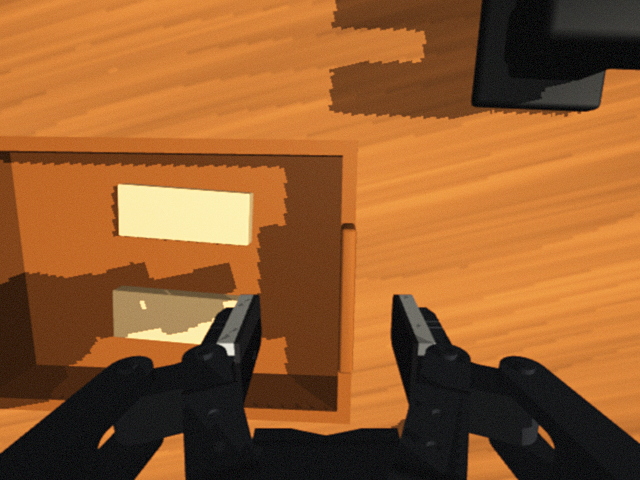

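>>> apply_moves(increments=[[[0, 0, 0, 0], [0, 0, 0, 0], [0, 0, 0, 0], [0, 0, 0, 0], [0, 0, 0, 0]]])

```text
t: 9.1
tcp_pos: [0.5724, 0.3453, 0.1882]
tool_rot: [0.121, 0.991, -0.017, -0.063]
force: [-0.5, -1.2, -0.5]
finger_gap: 0.603
```

```bash
python3 plan.py .582 .35 .2 75.6 .03; python3 -c "
from plan import *
s,M=pose();print(M.round(3),s['q'].round(3))"
```

```text
t 9.10 at [0.5724 0.3453 0.1882] yang 76.23 tilt 0.1297 F [-0.5 -1.2 -0.5] gap 0.603 q6 -0.97
rows needed 1
[[[-0.008, 0.007, -0.012, 0.6]]]
[[-0.963  0.238 -0.128]
 [ 0.242  0.97  -0.019]
 [ 0.12  -0.049 -0.992]] [ 0.366  0.753  1.334  0.03   1.181 -0.974]
```

>>> apply_moves(increments=[[[0, 0, -0.05, 0], [0, 0, -0.05, 0], [0, 0, -0.05, 0], [0, 0, -0.05, 0]]])

```text
t: 9.5
tcp_pos: [0.596, 0.3476, 0.3811]
tool_rot: [0.122, 0.99, -0.023, -0.073]
force: [0.7, -0.0, -0.5]
finger_gap: 0.599
```

```bash
python3 -c "
from plan import *
s,M=pose();print(s['tcp_pos'],M.round(3),s['q'].round(3),s['tau'].round(2))"
```

```text
[0.59601185 0.34764    0.38109772] [[-0.96   0.238 -0.15 ]
 [ 0.244  0.969 -0.027]
 [ 0.139 -0.063 -0.988]] [ 0.358  0.608  1.067  0.027  1.618 -0.969] [ 4.400e-01 -5.069e+01 -1.844e+01  9.000e-02  2.000e-02 -1.000e-02]
```

>>> apply_moves(increments=[[[0, 0, 0.05, 0], [0, 0, 0.05, 0], [0, 0, 0.05, 0]]])

```text
t: 9.8
tcp_pos: [0.5893, 0.3488, 0.2545]
tool_rot: [0.122, 0.991, -0.01, -0.049]
force: [1.1, 0.7, -0.3]
finger_gap: 0.598
```

```bash
python3 -c "
from plan import *
s,M=pose();print(s['tcp_pos'],M.round(3),s['q'].round(3),s['tau'].round(2))"
```

```text
[0.58929917 0.34875564 0.25448391] [[-0.965  0.242 -0.099]
 [ 0.244  0.97  -0.008]
 [ 0.094 -0.032 -0.995]] [ 0.362  0.689  1.259  0.029  1.288 -0.972] [ 2.900e-01 -5.438e+01 -1.826e+01  8.000e-02  1.270e+00  1.000e-02]
```

>>> apply_moves(increments=[[[0, 0, 0, 0]]])

```text
t: 9.9
tcp_pos: [0.5849, 0.347, 0.2475]
tool_rot: [0.122, 0.991, -0.014, -0.056]
force: [-1.1, -1.3, -0.9]
finger_gap: 0.604
```

```bash
cat > st.py <<'E'
from plan import *
s,M=pose();print(round(s['t'],2),s['tcp_pos'].round(4),'z',M[:,2].round(3),'lat',M[2,:2].round(3),'q',s['q'].round(3),'pitch',round(s['q'][1]+s['q'][2]+s['q'][4]-np.pi,4),'ya',np.degrees(np.arctan2(M[1,1],M[0,1])).round(2),'F',s['force'].round(1),'gap',s['finger_gap'].round(3))
E
python3 st.py
```

```text
Traceback (most recent call last):
  File "st.py", line 2, in <module>
    s,M=pose();print(round(s['t'],2),s['tcp_pos'].round(4),'z',M[:,2].round(3),'lat',M[2,:2].round(3),'q',s['q'].round(3),'pitch',round(s['q'][1]+s['q'][2]+s['q'][4]-np.pi,4),'ya',np.degrees(np.arctan2(M[1,1],M[0,1])).round(2),'F',s['force'].round(1),'gap',s['finger_gap'].round(3))
                                                                                                                                                                                                                                                                 ^^^^^^^^^^^^^^^^^^^^^
AttributeError: 'float' object has no attribute 'round'
```

>>> apply_moves(increments=[[[0, 0, -0.01, 0], [0, 0, -0.01, 0], [0, 0, -0.01, 0], [0, 0, -0.01, 0], [0, 0, -0.01, 0]]])

```text
t: 10.4
tcp_pos: [0.595, 0.3489, 0.3102]
tool_rot: [0.123, 0.991, -0.01, -0.049]
force: [-0.5, 0.4, 0.6]
finger_gap: 0.599
```

```bash
python3 st.py
```

```text
Traceback (most recent call last):
  File "st.py", line 2, in <module>
    s,M=pose();print(round(s['t'],2),s['tcp_pos'].round(4),'z',M[:,2].round(3),'lat',M[2,:2].round(3),'q',s['q'].round(3),'pitch',round(s['q'][1]+s['q'][2]+s['q'][4]-np.pi,4),'ya',np.degrees(np.arctan2(M[1,1],M[0,1])).round(2),'F',s['force'].round(1),'gap',s['finger_gap'].round(3))
                                                                                                                                                                                                                                                                 ^^^^^^^^^^^^^^^^^^^^^
AttributeError: 'float' object has no attribute 'round'
```

>>> apply_moves(increments=[[[0, 0, 0.05, 0], [0, 0, 0.05, 0], [0, 0, 0, 0]]])

```text
t: 10.7
tcp_pos: [0.5911, 0.3503, 0.2206]
tool_rot: [0.123, 0.992, -0.005, -0.039]
force: [-0.7, 0.2, 0.1]
finger_gap: 0.6
```

```bash
python3 st.py
```

```text
Traceback (most recent call last):
  File "st.py", line 2, in <module>
    s,M=pose();print(round(s['t'],2),s['tcp_pos'].round(4),'z',M[:,2].round(3),'lat',M[2,:2].round(3),'q',s['q'].round(3),'pitch',round(s['q'][1]+s['q'][2]+s['q'][4]-np.pi,4),'ya',np.degrees(np.arctan2(M[1,1],M[0,1])).round(2),'F',s['force'].round(1),'gap',s['finger_gap'].round(3))
                                                                                                                                                                                                                                                                 ^^^^^^^^^^^^^^^^^^^^^
AttributeError: 'float' object has no attribute 'round'
```

```bash
sed -i "s/s\['finger_gap'\].round(3)/round(float(s['finger_gap']),3)/" st.py; python3 st.py
```

```text
10.7 [0.5911 0.3503 0.2206] z [-0.079 -0.001 -0.997] lat [ 0.077 -0.02 ] q [ 0.364  0.723  1.292  0.03   1.202 -0.973] pitch 0.0747 ya 75.94 F [-0.7  0.2  0.1] gap 0.6
```

>>> apply_moves(increments=[[[0, 0, -0.015, 0], [0, 0, -0.015, 0], [0, 0, -0.015, 0], [0, 0, -0.015, 0], [0, 0, -0.015, 0]]])

```text
t: 11.2
tcp_pos: [0.6, 0.3513, 0.3092]
tool_rot: [0.123, 0.992, -0.004, -0.036]
force: [-0.4, 1.2, 0.5]
finger_gap: 0.6
```

>>> apply_moves(increments=[[[0, 0, 0.05, 0], [0, 0, 0.05, 0], [0, 0, 0, 0]]])

```text
t: 11.5
tcp_pos: [0.6014, 0.3546, 0.2257]
tool_rot: [0.122, 0.992, 0.003, -0.023]
force: [-0.4, -0.6, -0.9]
finger_gap: 0.598
```

```bash
python3 st.py
```

```text
11.5 [0.6014 0.3546 0.2257] z [-0.045  0.012 -0.999] lat [0.047 0.001] q [ 0.364  0.72   1.279  0.03   1.18  -0.973] pitch 0.0379 ya 75.93 F [-0.4 -0.6 -0.9] gap 0.598
```

>>> apply_moves(increments=[[[0, 0, -0.015, 0], [0, 0, -0.015, 0], [0, 0, -0.015, 0], [0, 0, -0.015, 0], [0, 0, -0.015, 0]]])

```text
t: 12.0
tcp_pos: [0.6091, 0.355, 0.3214]
tool_rot: [0.122, 0.992, 0.007, -0.017]
force: [-0.3, 1.1, 0.4]
finger_gap: 0.604
```

>>> apply_moves(increments=[[[0, 0, 0.05, 0], [0, 0, 0.05, 0], [0, 0, 0, 0]]])

```text
t: 12.3
tcp_pos: [0.6152, 0.3601, 0.2421]
tool_rot: [0.122, 0.992, 0.014, -0.002]
force: [-0.2, -0.4, -1.3]
finger_gap: 0.603
```

```bash
python3 st.py
```

```text
12.3 [0.6152 0.3601 0.2421] z [-0.     0.029 -1.   ] lat [0.007 0.028] q [ 0.365  0.708  1.254  0.03   1.169 -0.973] pitch -0.01 ya 75.97 F [-0.2 -0.4 -1.3] gap 0.603
```

```bash
python3 plan.py .578 .349 .112 75.7 .03
```

```text
t 12.30 at [0.6152 0.3601 0.2421] yang 75.97 tilt 0.0292 F [-0.2 -0.4 -1.3] gap 0.603 q6 -0.97
rows needed 5
[[[0.007, -0.004, 0.026, 0.1], [0.007, -0.004, 0.026, 0.1], [0.007, -0.004, 0.026, 0.1], [0.007, -0.004, 0.026, 0.1], [0.007, -0.004, 0.026, 0.1]]]
```

>>> apply_moves(increments=[[[0.009, -0.004, 0.02, 0], [0.009, -0.004, 0.02, 0], [0.009, -0.004, 0.02, 0], [0.008, -0.003, 0.02, 0]]])

```text
t: 12.7
tcp_pos: [0.5896, 0.3606, 0.1836]
tool_rot: [0.122, 0.992, 0.022, 0.013]
force: [0.1, 0.5, -0.9]
finger_gap: 0.603
```

```bash
python3 st.py; python3 plan.py .578 .349 .112 75.7 .02
```

```text
12.7 [0.5896 0.3606 0.1836] z [ 0.031  0.041 -0.999] lat [-0.02   0.048] q [ 0.379  0.739  1.379  0.033  0.979 -0.965] pitch -0.044 ya 76.0 F [ 0.1  0.5 -0.9] gap 0.603
t 12.70 at [0.5896 0.3606 0.1836] yang 76.00 tilt 0.0518 F [ 0.1  0.5 -0.9] gap 0.603 q6 -0.96
rows needed 4
[[[0.002, -0.004, 0.018, 0.1], [0.002, -0.004, 0.018, 0.1], [0.002, -0.004, 0.018, 0.1], [0.002, -0.004, 0.018, 0.1]]]
```

>>> apply_moves(increments=[[[0, -0.004, 0, 0], [0, -0.003, 0, 0], [0, 0, 0, 0], [0, 0, 0, 0]]])

```text
t: 13.1
tcp_pos: [0.593, 0.3552, 0.1954]
tool_rot: [0.122, 0.992, 0.026, 0.019]
force: [0.2, 0.1, 0.1]
finger_gap: 0.595
```

```bash
python3 st.py; python3 plan.py .578 .349 .112 75.7 .02
```

```text
13.1 [0.593  0.3552 0.1954] z [ 0.044  0.047 -0.998] lat [-0.032  0.056] q [ 0.369  0.721  1.381  0.033  0.982 -0.975] pitch -0.0579 ya 76.05 F [0.2 0.1 0.1] gap 0.595
t 13.10 at [0.593  0.3552 0.1954] yang 76.05 tilt 0.0642 F [0.2 0.1 0.1] gap 0.595 q6 -0.97
rows needed 5
[[[0.003, -0.002, 0.017, 0.1], [0.003, -0.002, 0.017, 0.1], [0.003, -0.002, 0.017, 0.1], [0.003, -0.002, 0.017, 0.1], [0.003, -0.002, 0.017, 0.1]]]
```

>>> apply_moves(increments=[[[0, 0, -0.05, 0], [0, 0, -0.05, 0], [0, 0, 0, 0], [0, 0, 0, 0]]])

```text
t: 13.5
tcp_pos: [0.591, 0.3505, 0.2988]
tool_rot: [0.122, 0.992, 0.027, 0.021]
force: [-0.9, -0.0, -0.7]
finger_gap: 0.6
```

```bash
python3 st.py
```

```text
13.5 [0.591  0.3505 0.2988] z [ 0.048  0.048 -0.998] lat [-0.035  0.058] q [ 0.364  0.599  1.31   0.03   1.172 -0.972] pitch -0.0614 ya 76.0 F [-0.9 -0.  -0.7] gap 0.6
```

>>> apply_moves(increments=[[[0, 0, 0.012, 0], [0, 0, 0.012, 0], [0, 0, 0.012, 0], [0, 0, 0.012, 0], [0, 0, 0.012, 0]]])

```text
t: 14.0
tcp_pos: [0.5931, 0.353, 0.2316]
tool_rot: [0.122, 0.992, 0.026, 0.019]
force: [0.6, -0.5, -0.4]
finger_gap: 0.599
```

```bash
python3 st.py
```

```text
14.0 [0.5931 0.353  0.2316] z [ 0.044  0.046 -0.998] lat [-0.031  0.055] q [ 0.366  0.677  1.358  0.032  1.049 -0.974] pitch -0.0572 ya 75.97 F [ 0.6 -0.5 -0.4] gap 0.599
```

>>> apply_moves(increments=[[[-0.015, 0, 0, 0], [-0.015, 0, 0, 0], [-0.015, 0, 0, 0], [-0.015, 0, 0, 0]]])

```text
t: 14.4
tcp_pos: [0.6534, 0.3373, 0.2279]
tool_rot: [0.122, 0.992, 0.024, 0.015]
force: [0.1, -0.1, -0.4]
finger_gap: 0.597
```

```bash
python3 st.py
```

```text
14.4 [0.6534 0.3373 0.2279] z [ 0.036  0.043 -0.998] lat [-0.024  0.05 ] q [ 0.316  0.742  1.223  0.033  1.129 -1.024] pitch -0.0473 ya 76.05 F [ 0.1 -0.1 -0.4] gap 0.597
```

>>> apply_moves(increments=[[[0.04, 0, 0, 0], [0.035, 0, 0, 0], [0, 0, 0, 0]]])

```text
t: 14.7
tcp_pos: [0.589, 0.3531, 0.2267]
tool_rot: [0.125, 0.992, 0.025, 0.02]
force: [-0.1, 0.2, 0.5]
finger_gap: 0.598
```

```bash
python3 st.py;  python3 plan.py .578 .349 .112 75.7 .02
```

```text
14.7 [0.589  0.3531 0.2267] z [ 0.046  0.045 -0.998] lat [-0.034  0.055] q [ 0.369  0.678  1.373  0.03   1.032 -0.965] pitch -0.0592 ya 75.66 F [-0.1  0.2  0.5] gap 0.598
t 14.70 at [0.589  0.3531 0.2267] yang 75.66 tilt 0.0646 F [-0.1  0.2  0.5] gap 0.598 q6 -0.96
rows needed 6
[[[0.002, -0.001, 0.019, -0.0], [0.002, -0.001, 0.019, -0.0], [0.002, -0.001, 0.019, -0.0], [0.002, -0.001, 0.019, -0.0], [0.002, -0.001, 0.019, -0.0]]]
```

>>> apply_moves(increments=[[[0.003, -0.003, 0.019, 0], [0.003, -0.003, 0.019, 0], [0.003, -0.002, 0.019, 0], [0.002, -0.002, 0.019, 0], [0.002, -0.001, 0.015, 0]]])

```text
t: 15.2
tcp_pos: [0.5924, 0.3502, 0.1398]
tool_rot: [0.126, 0.991, 0.03, 0.032]
force: [-0.7, 0.5, 0.7]
finger_gap: 0.6
```

```bash
python3 st.py;  python3 plan.py .575 .347 .112 75.7 .02
```

```text
15.2 [0.5924 0.3502 0.1398] z [ 0.071  0.052 -0.996] lat [-0.055  0.068] q [ 0.364  0.785  1.433  0.032  0.839 -0.974] pitch -0.0844 ya 75.62 F [-0.7  0.5  0.7] gap 0.6
t 15.20 at [0.5924 0.3502 0.1398] yang 75.62 tilt 0.0878 F [-0.7  0.5  0.7] gap 0.600 q6 -0.97
rows needed 2
[[[0.008, -0.004, 0.014, -0.0], [0.008, -0.004, 0.014, -0.0]]]
```

>>> apply_moves(increments=[[[0, 0, -0.05, 0], [0, 0, -0.05, 0], [0, 0, -0.05, 0], [0, 0, -0.05, 0]]])

```text
t: 15.6
tcp_pos: [0.5814, 0.337, 0.3214]
tool_rot: [0.128, 0.991, 0.021, 0.015]
force: [1.5, -0.8, -0.0]
finger_gap: 0.6
```

```bash
python3 st.py
```

```text
15.6 [0.5814 0.337  0.3214] z [ 0.036  0.038 -0.999] lat [-0.025  0.046] q [ 0.351  0.56   1.317  0.025  1.217 -0.971] pitch -0.0465 ya 75.35 F [ 1.5 -0.8 -0. ] gap 0.6
```

>>> apply_moves(increments=[[[0, 0, -0.01, 0], [0, 0, 0.0, 0], [0, 0, 0.01, 0], [0, 0, 0.01, 0]]])

```text
t: 16.0
tcp_pos: [0.5891, 0.3378, 0.3212]
tool_rot: [0.129, 0.991, 0.026, 0.026]
force: [-0.2, -0.2, -1.1]
finger_gap: 0.601
```

```bash
python3 st.py
```

```text
16.0 [0.5891 0.3378 0.3212] z [ 0.058  0.045 -0.997] lat [-0.045  0.059] q [ 0.349  0.564  1.313  0.025  1.195 -0.972] pitch -0.0701 ya 75.3 F [-0.2 -0.2 -1.1] gap 0.601
```

>>> apply_moves(increments=[[[0.004, -0.001, 0.025, 0], [0.004, -0.001, 0.025, 0], [0.004, -0.001, 0.025, 0], [0.004, -0.001, 0.025, 0], [0.004, -0.001, 0.025, 0]]])

```text
t: 16.5
tcp_pos: [0.5713, 0.3416, 0.1775]
tool_rot: [0.129, 0.991, 0.022, 0.019]
force: [-0.5, -0.1, -0.8]
finger_gap: 0.597
```

```bash
python3 st.py;  python3 plan.py .574 .347 .112 75.7 .02
```

```text
16.5 [0.5713 0.3416 0.1775] z [ 0.043  0.039 -0.998] lat [-0.031  0.049] q [ 0.364  0.716  1.459  0.027  0.913 -0.964] pitch -0.0536 ya 75.21 F [-0.5 -0.1 -0.8] gap 0.597
t 16.50 at [0.5713 0.3416 0.1775] yang 75.21 tilt 0.0579 F [-0.5 -0.1 -0.8] gap 0.597 q6 -0.96
rows needed 4
[[[-0.0, 0.001, 0.016, -0.1], [-0.0, 0.001, 0.016, -0.1], [-0.0, 0.001, 0.016, -0.1], [-0.0, 0.001, 0.016, -0.1]]]
```

>>> apply_moves(increments=[[[0, 0, 0.018, -0.2], [0, 0, 0.018, -0.2], [0, 0.001, 0.018, 0], [0, 0.001, 0.012, 0]]])

```text
t: 16.9
tcp_pos: [0.5642, 0.3424, 0.092]
tool_rot: [0.125, 0.992, 0.015, 0.006]
force: [0.3, -0.3, -0.7]
finger_gap: 0.602
```

```bash
python3 st.py;  python3 plan.py .574 .347 .112 75.7 .02
python3 -c "
from h import *
wristshot('6')"
```

```text
16.9 [0.5642 0.3424 0.092 ] z [ 0.015  0.028 -0.999] lat [-0.007  0.031] q [ 0.369  0.838  1.487  0.03   0.792 -0.971] pitch -0.0239 ya 75.59 F [ 0.3 -0.3 -0.7] gap 0.602
t 16.90 at [0.5642 0.3424 0.092 ] yang 75.59 tilt 0.0321 F [ 0.3 -0.3 -0.7] gap 0.602 q6 -0.97
rows needed 2
[[[-0.004, 0.003, -0.01, -0.1], [-0.004, 0.003, -0.01, -0.1]]]
```

View pics/wrist6.png

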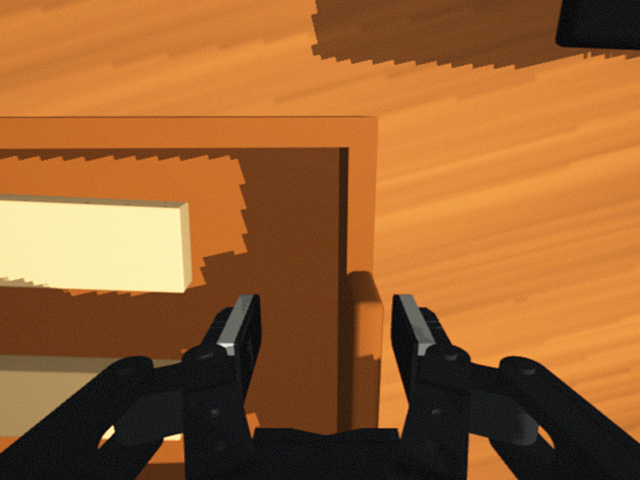

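>>> apply_moves(increments=[[[-0.006, 0.005, -0.012, 0], [0, 0, 0, 0]]])

```text
t: 17.15
tcp_pos: [0.5679, 0.3443, 0.0977]
tool_rot: [0.125, 0.992, 0.012, 0.0]
force: [-0.2, -0.2, -0.0]
finger_gap: 0.596
```

```bash
python3 st.py;  python3 plan.py .576 .348 .108 75.7 .02
```

```text
17.15 [0.5679 0.3443 0.0977] z [ 0.004  0.024 -1.   ] lat [0.002 0.024] q [ 0.37   0.836  1.467  0.029  0.826 -0.969] pitch -0.0121 ya 75.59 F [-0.2 -0.2 -0. ] gap 0.596
t 17.15 at [0.5679 0.3443 0.0977] yang 75.59 tilt 0.0245 F [-0.2 -0.2 -0. ] gap 0.596 q6 -0.97
rows needed 1
[[[-0.007, 0.006, -0.01, -0.1]]]
```

>>> apply_moves(increments=[[[-0.008, 0.005, -0.01, 0], [0, 0, 0, 0]]])

```text
t: 17.35
tcp_pos: [0.5757, 0.3465, 0.1064]
tool_rot: [0.125, 0.992, 0.011, -0.001]
force: [0.2, 0.7, 0.8]
finger_gap: 0.601
```

>>> apply_moves(increments=[[[0, 0, 0, 0], [0, 0, 0, 0], [0, 0, 0, 0], [0, 0, 0, 0], [0, 0, 0, 0]]], fingers=0, newtons=50)

```text
t: 17.85
tcp_pos: [0.5741, 0.3464, 0.1065]
tool_rot: [0.124, 0.992, 0.011, -0.001]
force: [0.9, 1.6, 3.9]
finger_gap: 0.086
```

```bash
python3 st.py
python3 -c "
from h import *
c=wristshot('7')
Q=pts([c],.4,.72,.05,.45,.043,.056)[0];print(len(Q),fitrect(Q,.081,.116,[.549,.2375,-.25]))
"
```

```text
17.85 [0.5741 0.3464 0.1065] z [-0.     0.022 -1.   ] lat [0.005 0.021] q [ 0.37   0.83   1.444  0.027  0.86  -0.969] pitch -0.0075 ya 75.7 F [0.9 1.6 3.9] gap 0.086
13713 (array([ 0.54953755,  0.23279824, -0.24640469]), np.float64(0.002229643454107186))
```

View pics/wrist7.png

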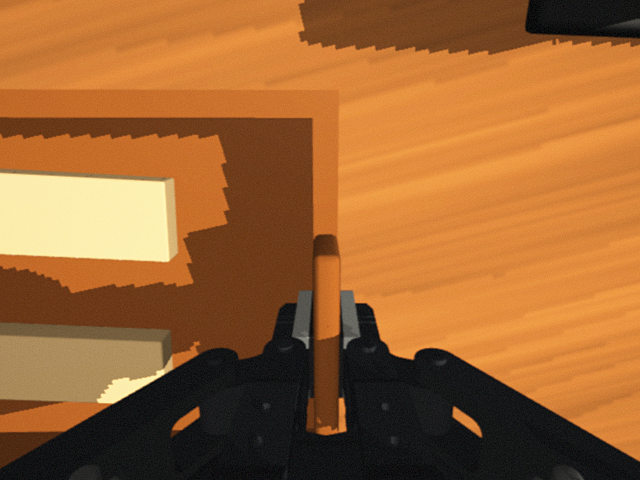

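```bash
python3 plan.py .490 .128 .1065 101.9 .025
```

```text
t 17.90 at [0.5741 0.3464 0.1065] yang 75.70 tilt 0.0216 F [0.4 1.9 3.7] gap 0.089 q6 -0.97
rows needed 10
[[[0.003, -0.023, 0.0, -2.6], [0.004, -0.023, 0.0, -2.6], [0.005, -0.023, 0.0, -2.6], [0.006, -0.023, 0.0, -2.6], [0.007, -0.022, 0.0, -2.6]]]
```

>>> apply_moves(increments=[[[0.003, -0.012, 0, -1.5], [0.004, -0.02, 0, -2.6], [0.005, -0.023, 0, -2.6], [0.006, -0.023, 0, -2.6], [0.007, -0.022, 0, -2.6]]])

```text
t: 18.4
tcp_pos: [0.5332, 0.2582, 0.1076]
tool_rot: [0.021, 1.0, 0.018, 0.003]
force: [1.0, 6.8, 5.8]
finger_gap: 0.087
```

```bash
python3 st.py;python3 plan.py .490 .128 .1065 101.9 .025
```

```text
18.4 [0.5332 0.2582 0.1076] z [ 0.006  0.035 -0.999] lat [-0.004  0.035] q [ 0.25   0.758  1.662  0.05   0.707 -1.318] pitch -0.0137 ya 87.65 F [1.  6.8 5.8] gap 0.087
t 18.40 at [0.5332 0.2582 0.1076] yang 87.65 tilt 0.0356 F [1.  6.8 5.8] gap 0.087 q6 -1.32
rows needed 6
[[[0.006, -0.022, 0.0, -2.4], [0.007, -0.022, 0.0, -2.4], [0.008, -0.021, 0.0, -2.4], [0.009, -0.021, 0.0, -2.4], [0.01, -0.021, 0.0, -2.4]]]
```

>>> apply_moves(increments=[[[0.006, -0.022, 0, -2.6], [0.007, -0.022, 0, -2.6], [0.008, -0.021, 0, -2.6], [0.009, -0.018, 0, -2.6], [0.006, -0.01, 0, -2]]])

```text
t: 18.9
tcp_pos: [0.4971, 0.1648, 0.1077]
tool_rot: [-0.087, 0.996, 0.021, 0.004]
force: [-1.0, 9.0, 8.8]
finger_gap: 0.09
```

```bash
python3 st.py;python3 plan.py .490 .128 .1065 101.9 .025
```

```text
18.9 [0.4971 0.1648 0.1077] z [ 0.004  0.043 -0.999] lat [-0.011  0.042] q [ 0.088  0.71   1.838  0.077  0.587 -1.721] pitch -0.0064 ya 100.0 F [-1.   9.   8.8] gap 0.09
t 18.90 at [0.4971 0.1648 0.1077] yang 100.00 tilt 0.0432 F [-1.   9.   8.8] gap 0.090 q6 -1.72
rows needed 2
[[[0.007, -0.018, 0.001, -1.0], [0.007, -0.017, 0.001, -1.0]]]
```

>>> apply_moves(increments=[[[0.007, -0.018, 0, -1], [0.006, -0.015, 0, -1], [0.001, -0.003, 0, -0.2]]])

```text
t: 19.2
tcp_pos: [0.489, 0.1278, 0.1086]
tool_rot: [-0.106, 0.994, 0.023, 0.006]
force: [0.5, 8.8, 8.6]
finger_gap: 0.083
```

```bash
python3 st.py; python3 - <<'E'
from h import *
shoot('8'); c=wristshot('8')
for cl in load('8')+[c]:
    Q=pts([cl],.38,.66,-.13,.16,.043,.0555)[0]
    if len(Q)>50: print(len(Q),fitrect(Q,.081,.116,[.52,.015,.2]))
E
```

```text
19.2 [0.489  0.1278 0.1086] z [ 0.006  0.046 -0.999] lat [-0.016  0.044] q [ 0.013  0.697  1.884  0.087  0.555 -1.845] pitch -0.0053 ya 102.24 F [0.5 8.8 8.6] gap 0.083
621 (array([0.52005721, 0.01741287, 0.21742128]), np.float64(0.002474586329084566))
624 (array([0.51502181, 0.01592773, 0.21603682]), np.float64(0.002160341431631345))
13432 (array([0.51828018, 0.01565653, 0.21816912]), np.float64(0.0021292954032001554))
```

View pics/side8.png

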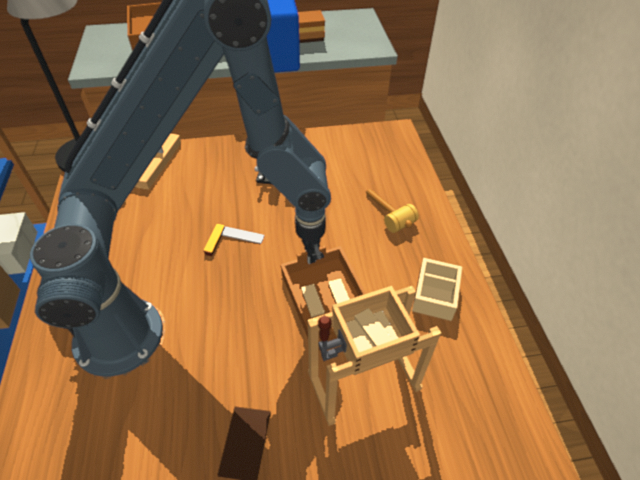

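View pics/wrist8.png

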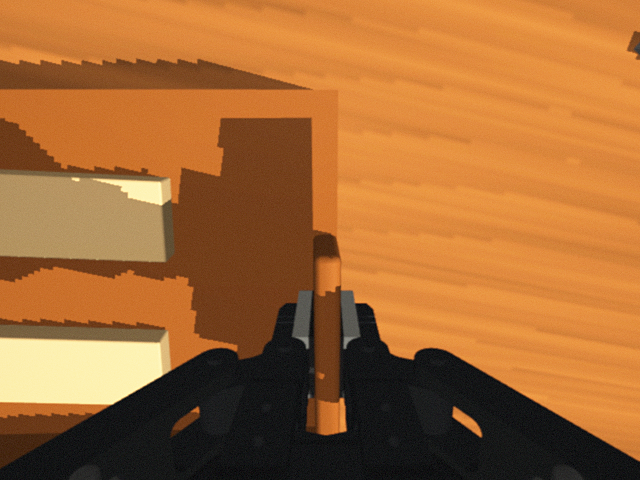

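```bash
python3 plan.py .5335 -.079 .108 101.7 .02
```

```text
t 19.35 at [0.489  0.1279 0.1085] yang 102.32 tilt 0.0451 F [0.3 1.2 6.8] gap 0.092 q6 -1.84
rows needed 11
[[[0.0, -0.019, 0.0, 0.1], [0.0, -0.019, 0.0, 0.1], [-0.0, -0.019, 0.0, 0.1], [-0.0, -0.019, 0.0, 0.1], [-0.0, -0.019, 0.0, 0.1]]]
```

>>> apply_moves(increments=[[[0, -0.01, 0, 0.2], [0, -0.019, 0, 0.2], [0, -0.019, 0, 0.2], [0, -0.019, 0, 0]]])

```text
t: 19.75
tcp_pos: [0.5011, 0.0665, 0.1084]
tool_rot: [-0.103, 0.994, 0.024, 0.005]
force: [0.3, 9.6, 9.9]
finger_gap: 0.084
```

```bash
python3 st.py; python3 plan.py .5335 -.079 .108 101.7 .02
```

```text
19.75 [0.5011 0.0665 0.1084] z [ 0.005  0.049 -0.999] lat [-0.015  0.047] q [-0.112  0.699  1.88   0.092  0.565 -1.967] pitch 0.002 ya 101.82 F [0.3 9.6 9.9] gap 0.084
t 19.75 at [0.5011 0.0665 0.1084] yang 101.82 tilt 0.0493 F [0.3 9.6 9.9] gap 0.084 q6 -1.97
rows needed 8
[[[-0.0, -0.019, 0.0, 0.0], [-0.0, -0.019, 0.0, 0.0], [-0.0, -0.019, 0.0, 0.0], [-0.0, -0.019, 0.0, 0.0], [-0.0, -0.019, 0.0, 0.0]]]
```

>>> apply_moves(increments=[[[0, -0.019, 0, 0], [0, -0.019, 0, 0], [0, -0.019, 0, 0], [0, -0.015, 0, 0]]])

```text
t: 20.15
tcp_pos: [0.514, -0.0015, 0.1082]
tool_rot: [-0.102, 0.994, 0.027, 0.005]
force: [0.3, 9.9, 11.2]
finger_gap: 0.084
```

```bash
python3 st.py; python3 plan.py .5335 -.079 .108 101.7 .02;python3 - <<'E'
from h import *
shoot('9')
E
```

```text
20.15 [ 0.514  -0.0015  0.1082] z [ 0.004  0.054 -0.999] lat [-0.015  0.052] q [-0.244  0.705  1.854  0.095  0.593 -2.098] pitch 0.0112 ya 101.69 F [ 0.3  9.9 11.2] gap 0.084
t 20.15 at [ 0.514  -0.0015  0.1082] yang 101.69 tilt 0.0540 F [ 0.3  9.9 11.2] gap 0.084 q6 -2.10
rows needed 4
[[[-0.001, -0.02, 0.0, -0.0], [-0.001, -0.02, 0.0, -0.0], [-0.001, -0.02, 0.0, -0.0], [-0.001, -0.02, 0.0, -0.0]]]
```

View pics/side9.png

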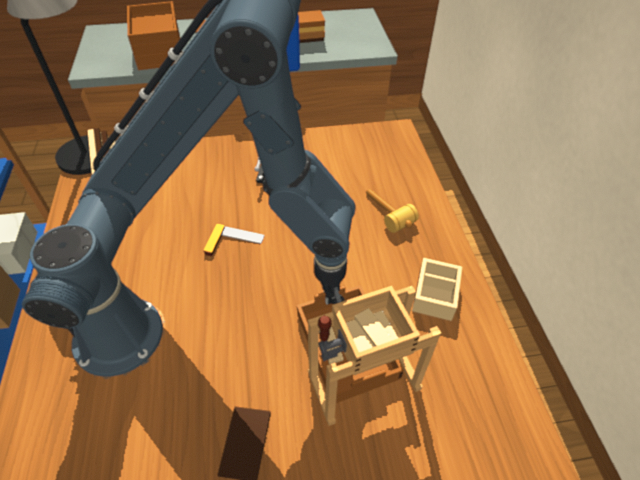

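View pics/scene9.png

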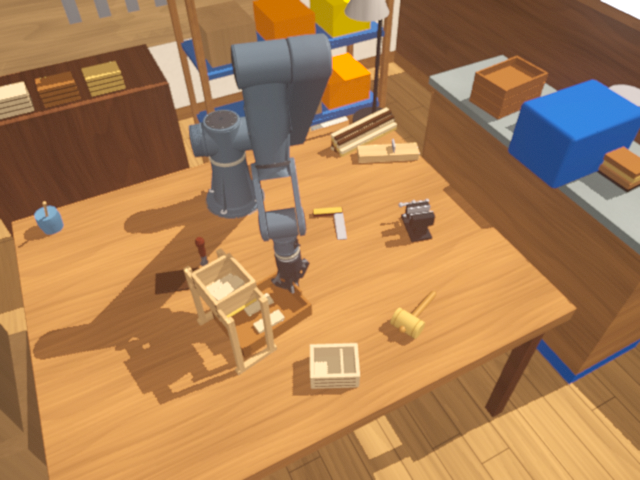

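```bash
python3 - <<'E'
from h import *
c,s=np.cos(.207),np.sin(.207)
for P,p,d in load('9'):
    Q=P[(d>0)];L=(Q[:,:2]-[.564,-.205])@np.array([[c,-s],[s,c]])
    for z in np.arange(.1,.5,.03):
        m=(Q[:,2]>z)&(Q[:,2]<z+.03)&(np.abs(L[:,0])<.2)&(L[:,1]>.075)&(L[:,1]<.35)
        # relative to finger axis local y ~ .196
        if m.sum()>5: print(round(z,2),m.sum(),L[m].min(0).round(3),L[m].max(0).round(3))
    print()
E
```

```text
0.1 206 [-0.019  0.146] [0.015 0.271]
0.13 138 [-0.018  0.153] [0.016 0.271]
0.16 150 [-0.02   0.169] [0.033 0.237]
0.19 213 [-0.037  0.167] [0.033 0.239]
0.22 182 [-0.036  0.167] [0.031 0.233]
0.25 189 [-0.021  0.168] [0.036 0.229]
0.28 170 [-0.02  0.14] [0.039 0.227]
0.31 294 [-0.066  0.132] [0.054 0.257]
0.34 845 [-0.08   0.131] [0.053 0.256]
0.37 240 [-0.103  0.14 ] [0.039 0.275]
0.4 190 [-0.112  0.149] [0.021 0.262]
0.43 280 [-0.092  0.158] [0.002 0.266]
0.46 584 [-0.123  0.167] [-0.015  0.287]
0.49 398 [-0.112  0.191] [-0.042  0.275]

0.1 112 [-0.026  0.145] [0.005 0.222]
0.13 125 [-0.027  0.146] [0.004 0.197]
0.16 206 [-0.046  0.167] [0.023 0.216]
0.19 292 [-0.047  0.165] [0.024 0.219]
0.22 267 [-0.045  0.165] [0.021 0.213]
0.25 48 [-0.04   0.165] [0.005 0.19 ]
0.28 86 [-0.066  0.135] [-0.01   0.166]
0.31 410 [-0.084  0.128] [0.051 0.222]
0.34 1330 [-0.101  0.13 ] [0.05 0.26]
0.37 1129 [-0.115  0.136] [0.037 0.258]
0.4 877 [-0.132  0.146] [0.019 0.254]
0.43 878 [-0.135  0.155] [-0.     0.264]
0.46 959 [-0.132  0.163] [-0.018  0.268]
0.49 640 [-0.137  0.189] [-0.045  0.243]
```

>>> apply_moves(increments=[[[0, -0.018, 0, 0], [0, -0.018, 0, 0], [0, -0.018, 0, 0]]])

```text
t: 20.55
tcp_pos: [0.5229, -0.052, 0.1079]
tool_rot: [-0.102, 0.994, 0.028, 0.004]
force: [-0.6, 10.2, 11.5]
finger_gap: 0.094
```

```bash
python3 st.py; python3 plan.py .5325 -.075 .108 101.7 .02
```

```text
20.55 [ 0.5229 -0.052   0.1079] z [ 0.002  0.056 -0.998] lat [-0.013  0.054] q [-0.335  0.714  1.821  0.091  0.625 -2.185] pitch 0.0187 ya 101.76 F [-0.6 10.2 11.5] gap 0.094
t 20.55 at [ 0.5229 -0.052   0.1079] yang 101.76 tilt 0.0556 F [-0.6 10.2 11.5] gap 0.094 q6 -2.18
rows needed 2
[[[-0.002, -0.012, -0.0, 0.0], [-0.002, -0.012, -0.0, 0.0]]]
```

>>> apply_moves(increments=[[[-0.002, -0.012, 0, 0], [-0.002, -0.012, 0, 0], [0, 0, 0, 0]]])

```text
t: 20.85
tcp_pos: [0.5309, -0.0746, 0.1094]
tool_rot: [-0.101, 0.995, 0.027, 0.004]
force: [-2.1, -6.4, 5.7]
finger_gap: 0.088
```

```bash
python3 st.py; python3 - <<'E'
from h import *
shoot('10')
c,s=np.cos(.207),np.sin(.207)
cl=load('10')
for cc,off in zip(cl,([.566,-.204],[.5614,-.206])):
    Q=pts([cc],.4,.68,-.36,-.04,.043,.0555)[0]
    r,e=fitrect(Q,.081,.116,[.56,-.19,.2])
    D=(r[:2]-off);print(len(Q),r,e,"bin frame",D@[c,s],D@[-s,c])
E
```

```text
20.85 [ 0.5309 -0.0746  0.1094] z [ 0.002  0.055 -0.998] lat [-0.013  0.054] q [-0.37   0.719  1.792  0.086  0.651 -2.213] pitch 0.0201 ya 101.61 F [-2.1 -6.4  5.7] gap 0.088
549 [ 0.55894788 -0.18457897  0.19023763] 0.0025232470573289534 bin frame -0.002910063617269814 0.020455810192745852
752 [ 0.55343155 -0.18573228  0.1997084 ] 0.0023260214504908228 bin frame -0.003632818973256001 0.021472758237050017
```

View pics/side10.png

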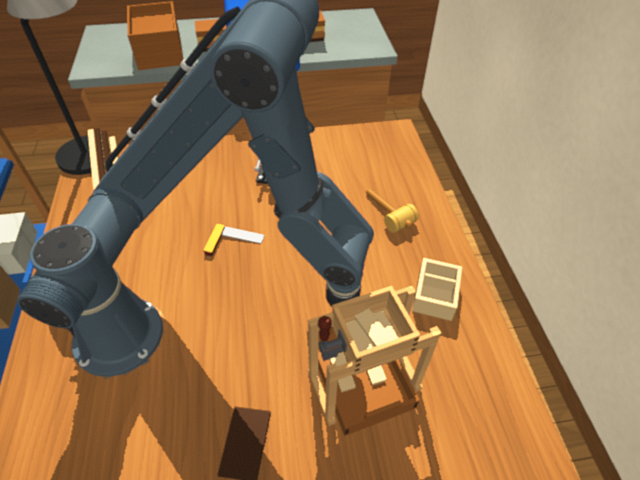

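>>> apply_moves(increments=[[[-0.002, -0.01, 0, 0], [0, -0.003, 0, 0], [0, 0, 0, 0]]])

```text
t: 21.25
tcp_pos: [0.533, -0.0849, 0.1108]
tool_rot: [-0.1, 0.995, 0.028, 0.002]
force: [-0.4, 1.7, 7.2]
finger_gap: 0.087
```

>>> apply_moves(increments=[[[0, 0, 0, 0], [0, 0, 0, 0], [0, 0, 0, 0]]], fingers=0.35)

```text
t: 21.55
tcp_pos: [0.5322, -0.0848, 0.1105]
tool_rot: [-0.1, 0.995, 0.028, 0.002]
force: [0.1, 0.2, -0.0]
finger_gap: 0.347
```

```bash
python3 st.py; python3 - <<'E'
from h import *
shoot('11')
c,s=np.cos(.207),np.sin(.207)
cl=load('11')
for cc,off in zip(cl,([.566,-.204],[.5614,-.206])):
    Q=pts([cc],.4,.68,-.36,-.04,.043,.0555)[0]
    r,e=fitrect(Q,.081,.116,[.56,-.19,.2])
    D=(r[:2]-off);print(len(Q),r,e,"bin frame",D@[c,s],D@[-s,c])
E
```

```text
21.55 [ 0.5322 -0.0848  0.1105] z [-0.001  0.057 -0.998] lat [-0.01   0.056] q [-0.388  0.719  1.782  0.085  0.665 -2.226] pitch 0.0246 ya 101.47 F [ 0.1  0.2 -0. ] gap 0.347
546 [ 0.56119409 -0.19249778  0.1881356 ] 0.0029651661030664356 bin frame -0.002339321623171447 0.012244401498082487
805 [ 0.55658602 -0.19480775  0.19794442] 0.002298897899803351 bin frame -0.002410927518765485 0.011942708557515672
```

>>> apply_moves(increments=[[[0, 0.002, -0.02, 0], [0, 0.002, -0.03, 0], [0, 0.003, -0.03, 0], [0, 0.003, -0.03, 0], [0, 0.003, -0.03, 0]]])

```text
t: 22.15
tcp_pos: [0.5271, -0.0794, 0.2493]
tool_rot: [-0.099, 0.995, 0.032, -0.005]
force: [0.6, 0.9, 0.1]
finger_gap: 0.349
```

>>> apply_moves(increments=[[[0, 0.003, -0.04, 0], [0, 0.003, -0.04, 0], [0, 0.003, -0.04, 0], [0, 0.003, -0.04, 0], [0, 0.003, -0.03, 0]]], fingers=0)

```text
t: 22.65
tcp_pos: [0.5253, -0.0759, 0.446]
tool_rot: [-0.098, 0.995, 0.034, -0.007]
force: [1.1, -0.4, -1.0]
finger_gap: -0.0
```

```bash
python3 st.py; python3 - <<'E'
from h import *
shoot('12',('side',))
c,s=np.cos(.207),np.sin(.207)
print('above start',np.array([.564,-.205])+[-.101*c-.075*s,-.101*s+.075*c])
print('knob',np.array([.564,-.205])+[-.101*c,-.101*s])
E
```

```text
22.65 [ 0.5253 -0.0759  0.446 ] z [-0.02   0.066 -0.998] lat [0.007 0.069] q [-0.378  0.268  1.454  0.054  1.463 -2.153] pitch 0.0431 ya 101.3 F [ 1.1 -0.4 -1. ] gap -0.0
above start [ 0.44974179 -0.15235912]
knob [ 0.46515616 -0.22575801]
```

View pics/side12.png

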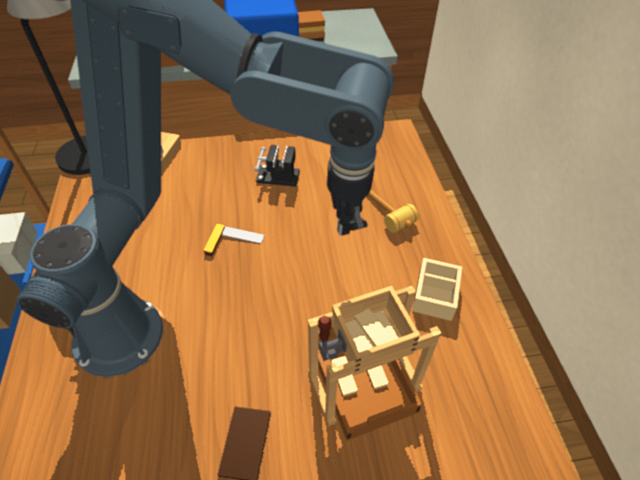

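```bash
python3 plan.py .453 -.158 .44 101.7 .025
```

```text
t 22.70 at [ 0.5269 -0.0763  0.4511] yang 101.35 tilt 0.0636 F [ 1.2 -0.3  4. ] gap -0.000 q6 -2.15
rows needed 5
[[[0.018, -0.013, 0.002, -0.1], [0.018, -0.013, 0.002, -0.1], [0.018, -0.013, 0.002, -0.1], [0.018, -0.013, 0.002, -0.1], [0.018, -0.013, 0.002, -0.1]]]
```

>>> apply_moves(increments=[[[0.018, -0.011, 0, 0], [0.018, -0.012, 0, 0], [0.018, -0.012, 0, 0], [0.018, -0.012, 0, 0], [0.01, -0.01, 0, 0]]])

```text
t: 23.2
tcp_pos: [0.4563, -0.1485, 0.4483]
tool_rot: [-0.101, 0.994, 0.031, 0.0]
force: [0.6, 0.3, -0.3]
finger_gap: 0.0
```

```bash
python3 st.py; python3 plan.py .4515 -.157 .365 101.7 .02
```

```text
23.2 [ 0.4563 -0.1485  0.4483] z [-0.006  0.062 -0.998] lat [-0.007  0.062] q [-0.572  0.183  1.563  0.05   1.434 -2.353] pitch 0.0384 ya 101.64 F [ 0.6  0.3 -0.3] gap 0.0
t 23.20 at [ 0.4563 -0.1485  0.4483] yang 101.64 tilt 0.0622 F [ 0.6  0.3 -0.3] gap 0.000 q6 -2.35
rows needed 5
[[[0.001, -0.001, 0.017, -0.0], [0.001, -0.001, 0.017, -0.0], [0.001, -0.001, 0.017, -0.0], [0.001, -0.001, 0.017, -0.0], [0.001, -0.001, 0.017, -0.0]]]
```

>>> apply_moves(increments=[[[0.002, -0.002, 0.017, 0], [0.002, -0.002, 0.017, 0], [0.001, -0.002, 0.017, 0], [0, -0.002, 0.015, 0], [0, -0.001, 0.008, 0]]])

```text
t: 23.7
tcp_pos: [0.4507, -0.1556, 0.3705]
tool_rot: [-0.099, 0.995, 0.031, 0.001]
force: [-0.4, 0.0, 0.5]
finger_gap: -0.004
```

```bash
python3 st.py; python3 -c "
from h import *
shoot('13'); wristshot('13')"
```

```text
23.7 [ 0.4507 -0.1556  0.3705] z [-0.005  0.062 -0.998] lat [-0.008  0.062] q [-0.591  0.252  1.693  0.052  1.235 -2.378] pitch 0.0388 ya 101.38 F [-0.4  0.   0.5] gap -0.004
```

View pics/wrist13.png

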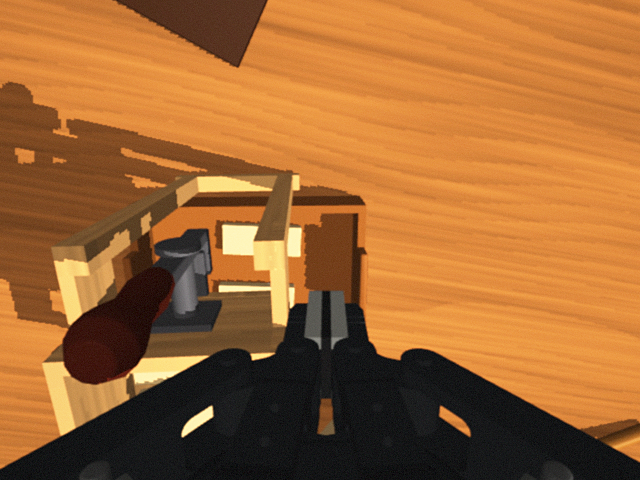

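View pics/side13.png

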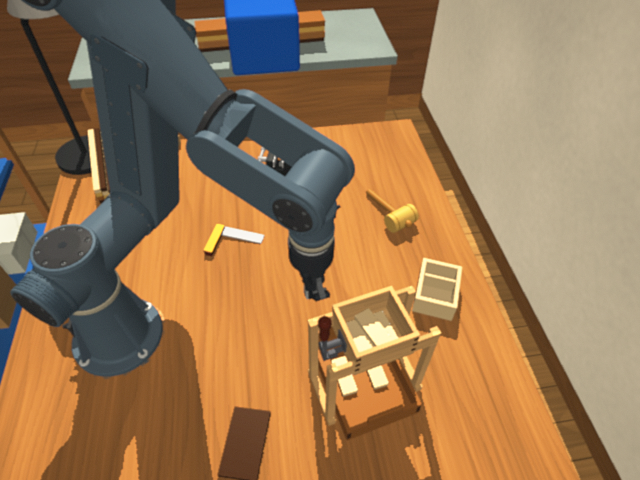

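>>> apply_moves(increments=[[[0, -0.015, 0.006, 0], [0, -0.015, 0, 0], [0, -0.012, 0, 0]]])

```text
t: 24.15
tcp_pos: [0.461, -0.1988, 0.3646]
tool_rot: [-0.101, 0.995, 0.029, 0.003]
force: [0.5, -1.1, -0.2]
finger_gap: 0.003
```

>>> apply_moves(increments=[[[0, -0.012, 0, 0], [0, -0.012, 0, 0], [0, -0.012, 0, 0]]])

```text
t: 24.45
tcp_pos: [0.469, -0.2383, 0.3629]
tool_rot: [-0.1, 0.995, 0.029, 0.003]
force: [-0.5, -0.1, 0.1]
finger_gap: 0.002
```

```bash
python3 st.py; python3 -c "
from h import *
shoot('14',('side',))"
```

```text
24.45 [ 0.469  -0.2383  0.3629] z [ 0.001  0.058 -0.998] lat [-0.013  0.057] q [-0.702  0.334  1.592  0.048  1.253 -2.489] pitch 0.0372 ya 101.46 F [-0.5 -0.1  0.1] gap 0.002
```

View pics/side14.png

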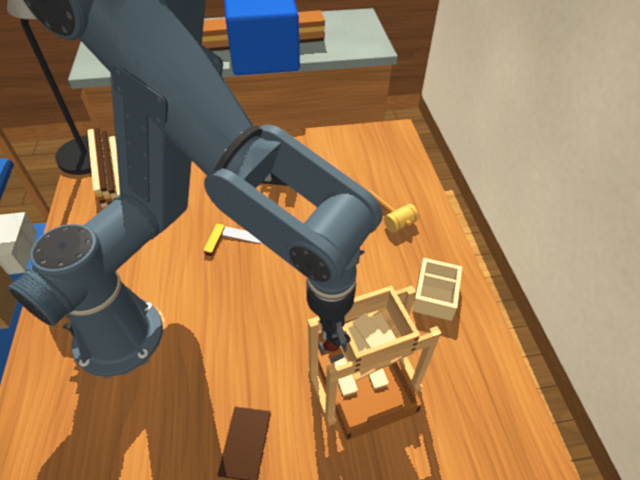

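>>> apply_moves(increments=[[[0, -0.01, 0, 0], [0, -0.008, 0, 0], [0, 0, 0, 0]]])

```text
t: 24.8
tcp_pos: [0.473, -0.2575, 0.3617]
tool_rot: [-0.099, 0.995, 0.032, 0.003]
force: [0.3, 4.0, 3.2]
finger_gap: -0.002
```

```bash
python3 st.py; python3 -c "
from h import *
shoot('15')"
```

```text
24.8 [ 0.473  -0.2575  0.3617] z [ 0.     0.065 -0.998] lat [-0.013  0.063] q [-0.727  0.355  1.562  0.051  1.268 -2.511] pitch 0.0433 ya 101.34 F [0.3 4.  3.2] gap -0.002
```

View pics/side15.png

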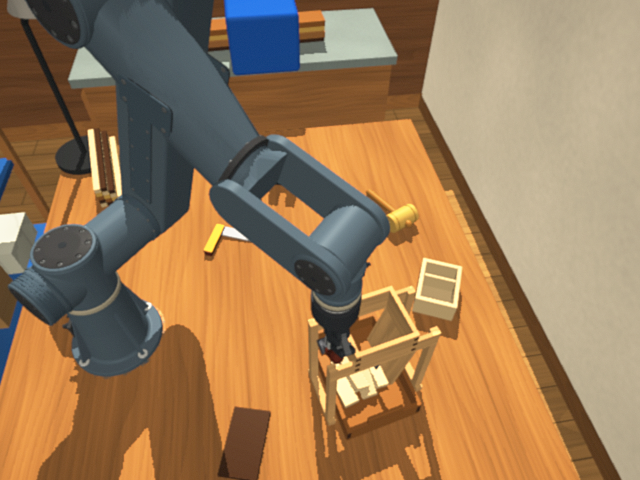

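The floor now hangs open and the blanks are in the tray, visible around (360,385) in the side view. I'll retreat the arm away from the latch and then up.

>>> apply_moves(increments=[[[0, 0.015, 0, 0], [0, 0.01, -0.02, 0], [0, 0.01, -0.03, 0], [0, 0.01, -0.03, 0], [0, 0.01, -0.03, 0]]])

```text
t: 25.4
tcp_pos: [0.4597, -0.207, 0.4727]
tool_rot: [-0.099, 0.995, 0.032, -0.001]
force: [0.4, 0.1, 0.3]
finger_gap: 0.004
```

>>> apply_moves(increments=[[[0.01, 0.03, -0.03, 0], [0.01, 0.04, -0.02, 0], [0.01, 0.04, 0, 0], [0, 0.04, 0, 0], [0, 0.04, 0, 0]]])

```text
t: 25.9
tcp_pos: [0.3915, -0.0267, 0.54]
tool_rot: [-0.096, 0.995, 0.025, 0.005]
force: [0.4, 0.3, 0.9]
finger_gap: -0.002
```

>>> apply_moves(increments=[[[0, 0.04, 0, 0], [0, 0.04, 0, 0], [0, 0.03, 0, 0], [0, 0, 0, 0], [0, 0, 0, 0]]])

```text
t: 26.4
tcp_pos: [0.3637, 0.0899, 0.546]
tool_rot: [-0.101, 0.995, 0.022, 0.009]
force: [0.2, -0.2, -0.6]
finger_gap: -0.001
```

```bash
python3 st.py; python3 - <<'E'
from h import *
shoot('16')
c,s=np.cos(.207),np.sin(.207)
cl=load('16')
for cc,off in zip(cl,([.566,-.204],[.5614,-.206])):
    Q=pts([cc],.4,.68,-.36,-.04,.043,.0555)[0]
    r,e=fitrect(Q,.081,.116,[.56,-.19,.2])
    D=(r[:2]-off);print(len(Q),r,e,"bin frame",D@[c,s],D@[-s,c])
    Q=pts([cc],.65,.88,.15,.45,.04,.08)[0];print('mallet',Q.mean(0))
    Q=pts([cc],.4,.75,-.4,0,-.01,.19)[0]
for n in('side','scene'):
    im=cv2.imread(f'pics/{n}16.png')
    im=im[260:460,280:460] if n=='side' else im[230:390,170:330]
    cv2.imwrite(f'pics/{n}16c.png',cv2.resize(im,None,fx=3,fy=3,interpolation=cv2.INTER_CUBIC))
E
```

```text
26.4 [0.3637 0.0899 0.546 ] z [ 0.014  0.045 -0.999] lat [-0.023  0.041] q [-0.088 -0.078  1.589  0.046  1.62  -1.858] pitch -0.0102 ya 101.59 F [ 0.2 -0.2 -0.6] gap -0.001
547 [ 0.56126614 -0.19317598  0.19039344] 0.0025757746827589773 bin frame -0.002408192465117839 0.011565869861687724
mallet [0.77754081 0.24518689 0.05061616]
1099 [ 0.55904974 -0.1945094   0.18988617] 0.0027294846093046526 bin frame 6.152020279919987e-05 0.011728337089272494
mallet [0.76960067 0.24114652 0.05135473]
```

View pics/side16c.png

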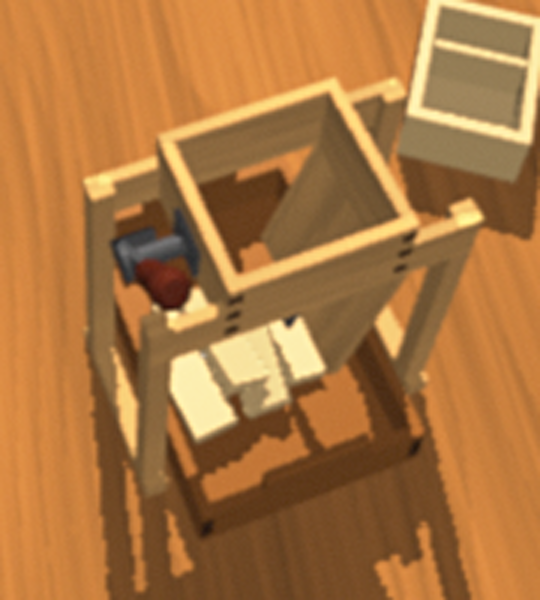

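View pics/scene16c.png

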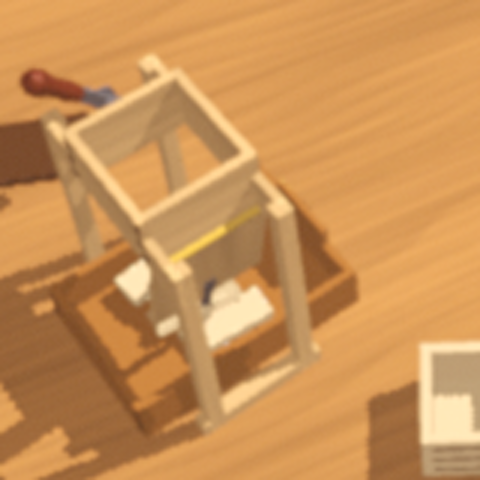

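View pics/scene16.png

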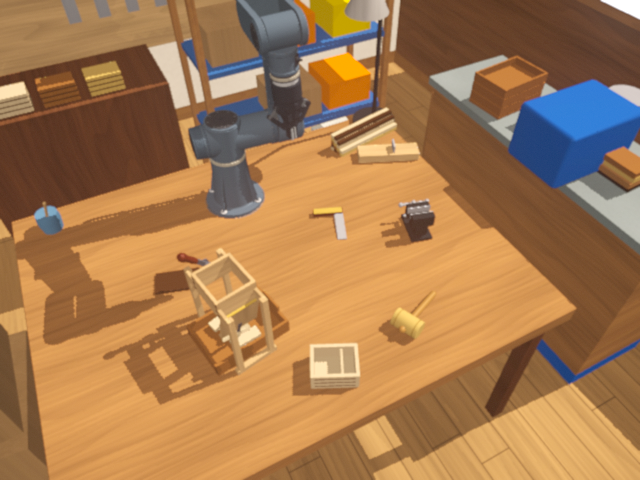

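```bash
python3 - <<'E'
from h import *
c,s=np.cos(.19),np.sin(.19)
W,H=500,640
can=np.zeros((H,W,3),np.uint8)
for (P,p,d),off,nm in zip(load('16'),([.5613,-.1932],[.559,-.1945]),('scene','side')):
    m=(d>0)&(P[...,2]>.003)&(P[...,2]<.15)
    Q=P[m];col=p[m].astype(int);L=(Q[:,:2]-off)@np.array([[c,-s],[s,c]])
    cream=(col[:,2]>110)|((col[:,0]-col[:,2])<75)
    k=(abs(L[:,0])<.12)&(abs(L[:,1])<.16)
    kk=k&cream
    print(nm,kk.sum(),L[kk].min(0).round(3),L[kk].max(0).round(3),np.percentile(Q[kk,2],[5,25,50,75,95,100]).round(3))
    out=kk&((abs(L[:,0])>.079)|(abs(L[:,1])>.113)); print(' outside',out.sum(), L[out][:8].round(3),Q[out][:8,2].round(3))
    hi=kk&(Q[:,2]>.05)&(abs(L[:,0])<.08);print(' high',hi.sum(),L[hi][:10].round(3),Q[hi][:10,2].round(3))
    o=np.where(k)[0]; o=o[np.argsort(Q[o,2])]
    im=np.zeros((320,250,3),np.uint8)
    for i in o:
        im[int((.16+L[i,1])*1000)%320,int((.12+L[i,0])*1000)%250]=col[i][::-1]
    cv2.imwrite(f'pics/tray_{nm}.png',cv2.resize(im,None,fx=1.8,fy=1.8,interpolation=0))
a=cv2.imread('pics/tray_scene.png');b=cv2.imread('pics/tray_side.png');cv2.imwrite('pics/tray16.png',cv2.resize(np.hstack([a,b]),(780,500)))
E
```

```text
scene 676 [-0.099 -0.118] [0.116 0.056] [0.012 0.016 0.021 0.029 0.087 0.15 ]
 outside 153 [[-0.099  0.045]
 [-0.096  0.037]
 [-0.095  0.04 ]
 [-0.097  0.034]
 [-0.095  0.036]
 [-0.099  0.031]
 [-0.081 -0.031]
 [-0.079 -0.029]] [0.064 0.068 0.067 0.065 0.065 0.06  0.017 0.018]
 high 57 [[ 0.043 -0.008]
 [ 0.043 -0.005]
 [ 0.047 -0.015]
 [ 0.043 -0.011]
 [ 0.043 -0.008]
 [ 0.047 -0.007]
 [ 0.041 -0.002]
 [ 0.034  0.013]
 [ 0.034  0.016]
 [ 0.048 -0.019]] [0.115 0.111 0.121 0.112 0.109 0.114 0.101 0.081 0.077 0.121]
side 4454 [-0.119 -0.16 ] [0.114 0.117] [0.007 0.018 0.033 0.052 0.132 0.15 ]
 outside 1868 [[0.071 0.115]
 [0.073 0.114]
 [0.029 0.116]
 [0.03  0.114]
 [0.065 0.114]
 [0.069 0.116]
 [0.071 0.114]
 [0.074 0.114]] [0.044 0.044 0.062 0.065 0.045 0.039 0.04  0.039]
 high 910 [[0.029 0.116]
 [0.03  0.114]
 [0.032 0.112]
 [0.023 0.115]
 [0.026 0.116]
 [0.029 0.115]
 [0.031 0.116]
 [0.034 0.116]
 [0.012 0.113]
 [0.015 0.115]] [0.062 0.065 0.065 0.062 0.059 0.058 0.056 0.055 0.066 0.062]
```

View pics/tray16.png

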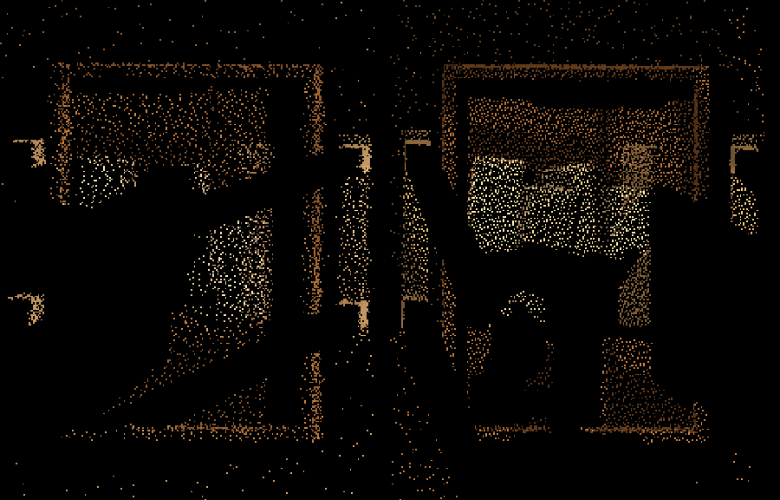

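```bash
python3 plan.py .486 -.222 .56 101.6 .04
```

```text
t 26.50 at [0.3641 0.0891 0.546 ] yang 101.44 tilt 0.0477 F [-0.4 -0.7  0.7] gap -0.001 q6 -1.86
rows needed 9
[[[-0.006, -0.037, -0.002, -0.0], [-0.006, -0.037, -0.002, -0.0], [-0.006, -0.037, -0.002, -0.0], [-0.006, -0.037, -0.002, -0.0], [-0.006, -0.037, -0.002, -0.0]]]
```

>>> apply_moves(increments=[[[-0.006, -0.037, -0.002, 0], [-0.006, -0.037, -0.002, 0], [-0.006, -0.037, -0.002, 0], [-0.006, -0.037, -0.002, 0], [-0.006, -0.037, -0.002, 0]]])

```text
t: 27.0
tcp_pos: [0.4309, -0.095, 0.5484]
tool_rot: [-0.099, 0.995, 0.021, 0.01]
force: [0.7, 1.0, 0.9]
finger_gap: 0.001
```

>>> apply_moves(increments=[[[-0.006, -0.037, -0.002, 0], [-0.006, -0.037, -0.002, 0], [-0.006, -0.03, -0.002, 0], [0, 0, 0, 0]]])

```text
t: 27.4
tcp_pos: [0.4694, -0.2105, 0.5475]
tool_rot: [-0.09, 0.996, 0.021, 0.008]
force: [-1.4, 0.2, -0.1]
finger_gap: -0.001
```

```bash
python3 st.py; python3 -c "
from h import *
wristshot('17')"
```

```text
27.4 [ 0.4694 -0.2105  0.5475] z [ 0.013  0.042 -0.999] lat [-0.02   0.039] q [-0.658  0.178  1.311  0.042  1.669 -2.405] pitch 0.0158 ya 100.37 F [-1.4  0.2 -0.1] gap -0.001
```

View pics/wrist17.png

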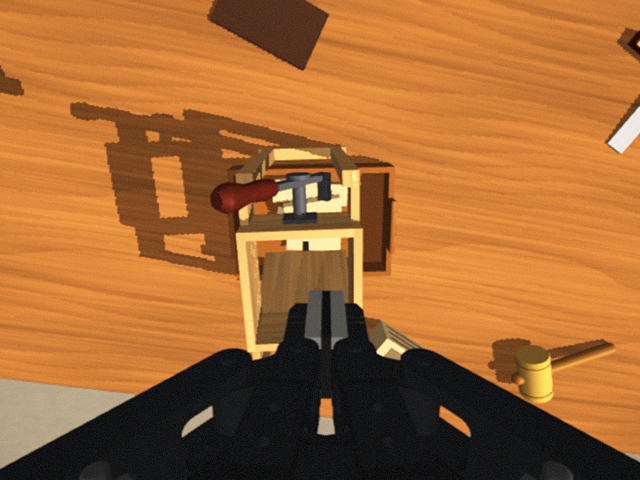

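```bash
python3 -c "
from station import manip
print(manip.sign_off())"
```

```text
the job is handed in; nothing more can be done
None
```

The job is done and handed in at about 27.5 s of the 72 s allowed. Two points I could not see fully are noted at the end.

- **Mallet:** I gripped it by the handle and laid it on the open bench. Its head is at about (0.77, 0.245) m, roughly 0.49 m from the bin's centre.
- **Tray:** I held it by its outer grip tab, turned it square to the bin and slid it under. I let it go about 12 mm short of centre along y to keep the wrist clear of the bin. The fits from the two cameras put it within 3 mm in x, 12 mm in y and 0.02 rad of square.
- **Latch:** I pushed the knob over to -y with closed fingers, and the floor dropped open.

**Last checks:**
- The wrist camera shows the bin empty, the floor hanging open with nothing on it, and the latch over.
- The blanks I can see lie in the tray, and none are on the bench around it.
- The tray was still within about 12 mm of centre after the drop.
- The carcass, panel, square and vise look unmoved between the first and last scene pictures. I did not measure them.
- The arm stands clear above the bin.

**Not fully confirmed:**
- I could not count all five blanks one by one, because the stand and the open floor hide part of the tray.
- The tool drifted off vertical while it worked, by up to about 0.16 rad. I brought it down to about 0.02 rad before gripping the tray, and it showed no effect on the result.

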